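Roll the edge trim home on a drawer front

TASK

Take the hand roller from its rest and roll the white edge trim down into the groove of the drawer front with firm, steady pressure (1.2 to 1.5 kg, never 2.5 kg, which spoils it), until it lies flush along its whole length, right out to both ends. Then hang the roller back in its rest, upright. Only the roller may touch the trim and the panel, and leave the other things where they are.

Things in the scene. Friction and masses are not known exactly. Their poses are not given: they have to be found in the camera images.
- stand: The work: a grey drawer front (300 long, 20 thick, upper edge 142 mm above the table) standing on edge in a dark steel panel clamp bolted to the table, groove up, with its trim. Origin: on the table under the panel's middle; y along the panel, x across it, z up. Clamp: base plate 150 (x) by 120 mm, jaws up to 74 mm high, so the panel's ends overhang by 90 mm.
- edge_mid (a point): Point on the panel, moving with it: middle of its upper edge, at the height of the trim's upper face when fully home (145 mm above the table, 3 mm above the panel's edge); axes as the stand's. The clamp is lined with soft rubber: under the roller the panel sinks under 1 mm at its middle but several mm at its overhanging ends, where it tips.
- edge_left (a point): As edge_mid, at the panel's end at +y of the stand, 150 mm from edge_mid. The trim: a white plastic T-strip 22 mm wide, 3 mm thick, 300 mm long, its barbed tongue started in the groove. It bends, and goes down only close to where it is pressed.
- edge_right (a point): As edge_mid, at the panel's end at -y, 150 mm from edge_mid. The trim's barbs give way at about 8 N on the spot, slowly (about 8 mm/s for each newton beyond that), and hold the trim where it is left. More than 25 N spoils it.
- rest: Bench rest of the roller, fixed to the table: aluminium base 75 (x) by 86 (y) mm, two upright cheeks (58 long in x, 10 thick, centred at y = -29 and 29 mm, top 53 mm high), 6 mm lips on the cheeks' ends, 48 mm apart inside. The roller hangs between the cheeks by its cross plate. Origin: centre of the underside, z up.
- roller: Hand roller, about 0.34 kg, hanging upright in the rest, its origin 7 mm above the rest's, y parallel to the rest's y. Origin: lowest point of the wheel; z up the handle; rolls along x. Black wheel 40 mm diameter, 30 wide (y); steel fork 40 wide (y); steel cross plate 36 (x) by 64 (y), z = 46 to 52 mm; wooden handle 28 by 28, z = 52 to 112 mm.
- grip (a point): On the roller's handle axis, 76 mm above the wheel's lowest point: a good place to grip, across either pair of flats.
- bin: Bystander: loose blue small-parts bin, 120 by 85 by 60 mm. Origin: centre of the underside.
- carton: Bystander: loose white carton, 45 by 75 by 110 mm. Origin: centre of the underside.
- jar: Bystander: loose white jar, 64 mm diameter, 85 mm high. Origin: centre of the underside.
- trim1 (a joint): How far (m) the trim stands proud at y = -148 mm of the stand; 0 is home, 0.007 the most.
- trim2 (a joint): How far (m) the trim stands proud at y = -111 mm of the stand; 0 is home, 0.007 the most.
- trim3 (a joint): How far (m) the trim stands proud at y = -74 mm of the stand; 0 is home, 0.007 the most.
- trim4 (a joint): How far (m) the trim stands proud at y = -37 mm of the stand; 0 is home, 0.007 the most.
- trim5 (a joint): How far (m) the trim stands proud at y = 0 mm of the stand; 0 is home, 0.007 the most.
- trim6 (a joint): How far (m) the trim stands proud at y = 37 mm of the stand; 0 is home, 0.007 the most.
- trim7 (a joint): How far (m) the trim stands proud at y = 74 mm of the stand; 0 is home, 0.007 the most.
- trim8 (a joint): How far (m) the trim stands proud at y = 111 mm of the stand; 0 is home, 0.007 the most.
- trim9 (a joint): How far (m) the trim stands proud at y = 148 mm of the stand; 0 is home, 0.007 the most.
There are look-alikes about, which are no part of the job. Leave any red look-alike of the rest alone. What is shaped like the roller but green is not meant.

How it is judged:
By the outcome, as a careful person would: the job done as asked, in the order asked, and still so for the second after the job is handed in, with the robot touching nothing.
It also fails if it takes over 72 s, if anything falls off the work surface, if the arm or the gripper's body presses on something with over 40 N, if the wrist force passes 120 N, or if a joint passes its speed limit or range.

ROBOT

A 7-joint arm with a two-finger parallel gripper is mounted at the origin on the work surface. World frame = base frame: x ahead of the robot, y to its left, z up, the work surface at z = 0. Lengths are in mm, angles in rad, forces in N, time in s.
With the tool pointing down it reaches from about 425 to 1025 mm from the base axis. Payload 9.4 kg.
Tool frame: the origin (TCP) lies midway between the tips of the shut fingers; the grasp point (between the pads) lies 19 mm behind it; z points along the fingers, y is the direction in which the jaws open and shut (so a half turn about z gives the same grasp; the last joint's range is limited). The gripper opens to 93 mm and grips with 3 to 60 N. Pads are 15 mm wide; open, the fingers measure 128 mm over their backs; the gripper's body (75 mm by 188 mm) begins 65 mm behind the grasp point.
Start: joints at [1.15, 0.599, -0.003, 1.599, 0.002, 0.943, -0.08], TCP at [244.362, -682.577, 183.718] pointing down, gripper open.
Joint ranges: [-2.57, 2.57], [-0.35, 1.97], [-1.29, 1.29], [0.11, 2.56], [-1.05, 4.19], [0.11, 1.86], [-2.63, 2.63]. Speed limits (rad/s): [2.22, 2.22, 3.01, 3.01, 3.14, 3.14, 3.14].

INTERFACE

Orientations are given as a unit quaternion [x, y, z, w].
In Python, from bench import manip gives the robot as it stands.
- The arm moves only by the tool servo_tool, never from a script. Its argument "motion" is a list of rows, each an object with "linear": the shift along the world's x, y, z in mm, a list of three; "twist": the turn about the world's z in degrees. A call has 1 to 12 rows; each row shifts and turns the pose as measured when the row begins; what a row does not reach is not made up. A row lasts 1/8 s, in which the tool goes at most 62.5 mm and 10.7 degrees, less where a joint would pass 70% of its speed; a pose out of reach is approached as far as the arm can. A call is refused whole if a number of a shift passes 62.5 or a number of a turn 10.7, either way. A call with a gripper value outside its range is refused whole. "fingers" is the closure, from -1 (fully open) to 1 (shut), set as the call begins (left out, the last holds). The fingers move at their own pace and stop on an object; "newtons" is the grip in N (left out, the last holds). Time passes only in rows, so rows that do not move let the fingers close. It gives the time, the measured TCP pose, the force and the opening at its end, in the units of the state.
- manip.state(): the state, without advancing time (a new reading comes with each control period).
- manip.get_image(name): name is "scene" or "top" or "wrist"; returns a dict with "image" (384x512x3 uint8, blue, green, red), "intrinsics" (3x3 intrinsics, pixels), "R" (3x3) and "t" (3): a world point X has camera coordinates R X + t. Camera axes: x right, y down, z forward; pixel columns grow to the right and rows downward; lengths in mm; the calibration is good to about 2 mm. The wrist camera is an equidistant fisheye: a pixel r from the principal point sees the ray r / f radians off the axis. A picture is of the moment at which its call begins. There is no depth.
- manip.sign_off(): hands the job in, once; it reports no verdict.
The state is a dict: "clock": time; "joint_pos": joint angles; "qvel": joint speeds; "joint_efforts": joint torques, N m; "tcp_pos": TCP position; "eef_rot": TCP orientation; "force": force on the tool from outside, world axes, zero at the start; "moment": the same for the moment, N m; "width": finger opening in mm.
Only numpy, scipy, OpenCV 4.12 (cv2) and the standard library are available. Lean on these libraries where they do the work, as an engineer would, in place of code of your own. Each camera call takes 0.05 s, during which the arm holds its last target.

## Working session

There is one attempt and no reset: what is moved stays moved. The work goes in short steps, Python scripts to look and compute and a tool call to move; the robot and the scene stay as the last step left them, time stands still between calls to the robot, and variables do not carry over. Pictures are saved under pics/ and viewed, and the job is handed in when it is done.

Besides the shell and the picture viewer there is one more tool, called after "Request:" as name(argument=value, ...), one argument or row to a line, values as JSON. servo_tool: Moves the arm, as the interface text tells. Its arguments: {"type":"object","properties":{"motion":{"type":"array"},"fingers":{"type":"number"},"newtons":{"type":"number"}},"required":["motion"]}

```bash
ls; mkdir -p pics; python3 - <<'E'
from bench import manip
import cv2
print(manip.state())
for n in ["scene","top","wrist"]:
    d=manip.get_image(n); cv2.imwrite(f"pics/{n}0.png",d["image"])
    print(n,d["intrinsics"].tolist() if hasattr(d["intrinsics"],'tolist') else d["intrinsics"],d["R"],d["t"])
    import pickle; pickle.dump(d,open(f"{n}0.pkl","wb"))
E
```

```text
pics
{'clock': 0.0, 'joint_pos': array([ 1.1503096 ,  0.60013418, -0.00255472,  1.60011081,  0.00177692,
        0.94288088, -0.07981251]), 'qvel': array([ 0.00013946, -0.00135283,  0.00029421,  0.00088949,  0.00041581,
       -0.00110327,  0.000606  ]), 'joint_efforts': array([ 7.08156276e-04, -7.65066576e+01,  1.49653807e+00, -2.52354312e+01,
       -5.25984785e-02,  1.68534735e-02,  1.48971753e-04]), 'tcp_pos': array([ 244.17927623, -682.08157331,  182.86009296]), 'eef_rot': array([ 9.85258807e-01,  1.71068691e-01, -1.87558875e-04, -7.42143173e-04]), 'force': array([-0.78333541,  0.34220258,  0.65098036]), 'moment': array([0.01454696, 0.02016095, 0.01676907]), 'width': 92.56396775214455}
scene [[379.2852119529116, 0.0, 246.60917004088628], [0.0, 379.2852119529116, 183.39099216410523], [0.0, 0.0, 1.0]] [[ 0.81292367  0.58226246 -0.01120443]
 [ 0.44688529 -0.63602304 -0.62910113]
 [-0.37342825  0.5064041  -0.77724271]] [-387.46270037 -122.61826384 1604.02886166]
top [[348.68235888423635, 0.0, 255.7309104903709], [0.0, 348.68235888423635, 194.76732488424838], [0.0, 0.0, 1.0]] [[-0.01803086 -0.99981271  0.00703026]
 [-0.99652129  0.01739841 -0.08150218]
 [ 0.0813646  -0.00847536 -0.99664837]] [ 11.70813601 499.83280032 991.0079818 ]
wrist [[297.3186396354542, 0.0, 256.04982923230403], [0.0, 297.3186396354542, 190.99078389150154], [0.0, 0.0, 1.0]] [[ 0.33740641 -0.94135771 -0.00160262]
 [-0.89938172 -0.32286294  0.29474064]
 [-0.2779738  -0.09800602 -0.95557594]] [-724.54140895  -36.28923256  391.03631399]
```

View pics/scene0.png

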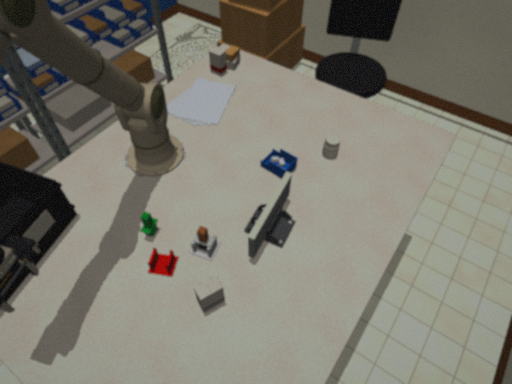

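View pics/top0.png

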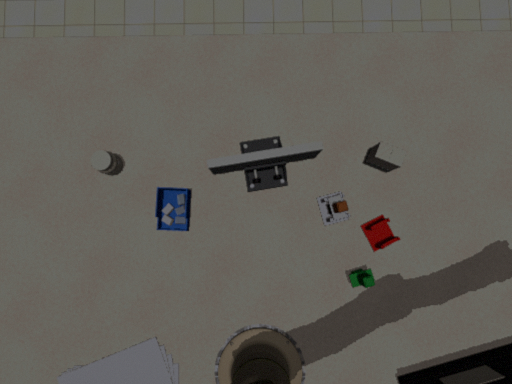

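View pics/wrist0.png

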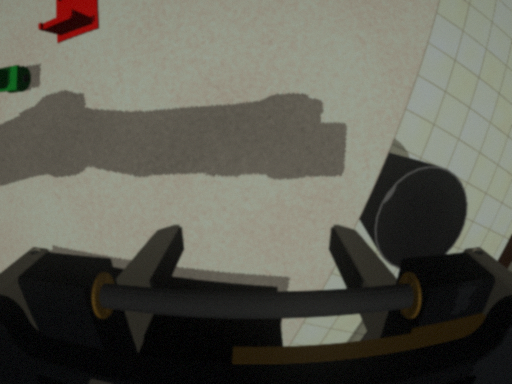

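Candidates: the wood-handled roller in the aluminium rest, top (335,208) and scene (204,240), matches the description. The green look-alike is at top (361,277) and the red, empty rest at top (380,233). I choose the first and check it in a crop.

```bash
python3 - <<'E'
import cv2,pickle
d=pickle.load(open("top0.pkl","rb"))["image"]
a=cv2.resize(d[180:240,300:380],None,fx=10,fy=10,interpolation=cv2.INTER_CUBIC);cv2.imwrite("pics/t_rest.png",cv2.convertScaleAbs(a,alpha=1.5))
a=cv2.resize(d[130:200,200:330],None,fx=6,fy=6,interpolation=cv2.INTER_CUBIC);cv2.imwrite("pics/t_stand.png",cv2.convertScaleAbs(a,alpha=1.5))
d=pickle.load(open("scene0.pkl","rb"))["image"]
a=cv2.resize(d[215:270,170:240],None,fx=10,fy=10,interpolation=cv2.INTER_CUBIC);cv2.imwrite("pics/s_rest.png",cv2.convertScaleAbs(a,alpha=1.5))
a=cv2.resize(d[170:260,235:310],None,fx=6.5,fy=6.5,interpolation=cv2.INTER_CUBIC);cv2.imwrite("pics/s_stand.png",cv2.convertScaleAbs(a,alpha=1.5))
E
```

```text
(no output)
```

View pics/t_rest.png

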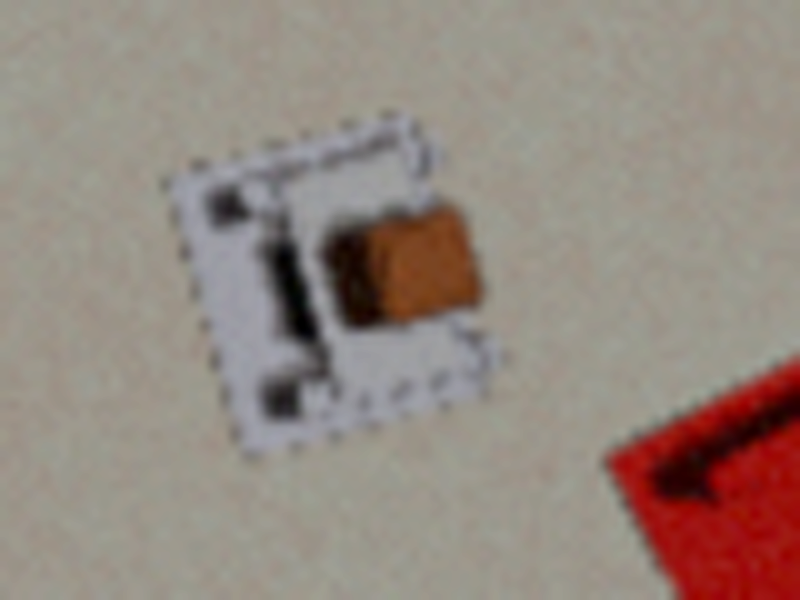

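View pics/t_stand.png

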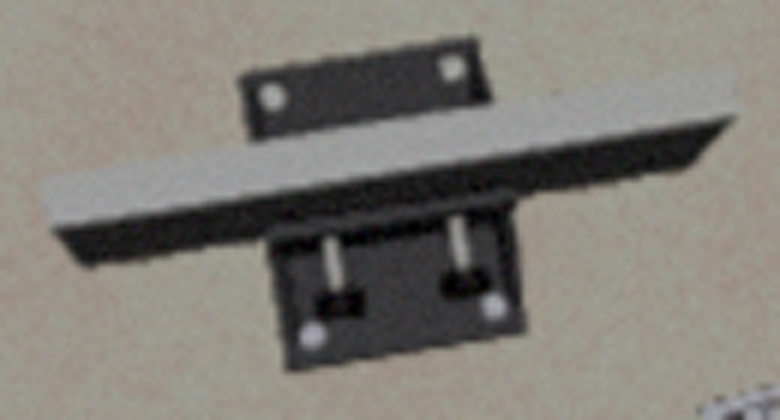

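View pics/s_rest.png

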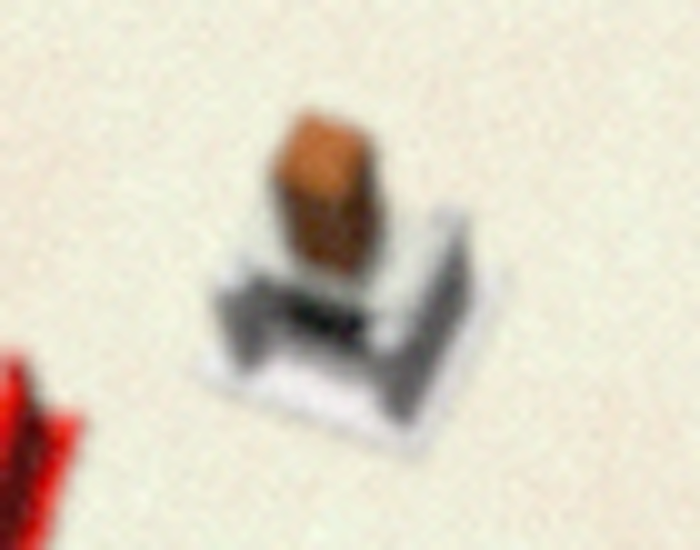

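View pics/s_stand.png

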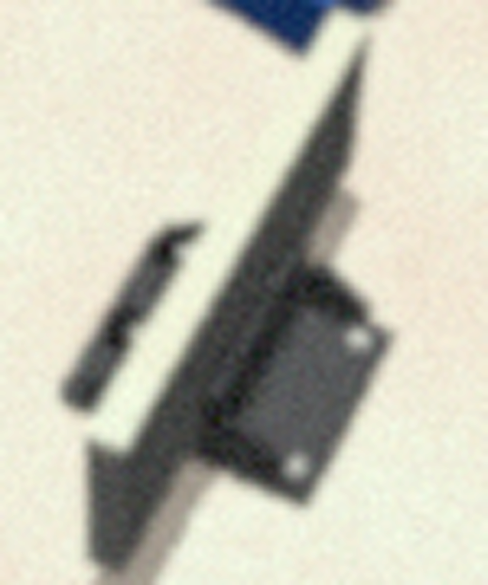

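```bash
cat > h.py <<'E'
import numpy as np,cv2,pickle
def ray(d,u,v):
    K=np.array(d["intrinsics"]);R=np.array(d["R"]);t=np.array(d["t"])
    C=-R.T@t
    return C,R.T@np.linalg.inv(K)@np.array([u,v,1.])
def onz(d,u,v,z):
    C,r=ray(d,u,v); s=(z-C[2])/r[2]; return C+s*r
def proj(d,X,fish=False):
    K=np.array(d["intrinsics"]);c=np.array(d["R"])@np.array(X,float)+np.array(d["t"])
    if fish:
        th=np.arctan2(np.hypot(c[0],c[1]),c[2]);ph=np.arctan2(c[1],c[0]);return np.array([K[0,2]+K[0,0]*th*np.cos(ph),K[1,2]+K[1,1]*th*np.sin(ph)])
    p=K@c;return p[:2]/p[2]
E
python3 - <<'E'
from h import *
T=pickle.load(open("top0.pkl","rb"));S=pickle.load(open("scene0.pkl","rb"))
f=lambda x,y:(300+x/10-.05,180+y/10-.05)
g=lambda x,y:(200+x/6-.05,130+y/6-.05)
a=onz(T,*f(168,180),10);b=onz(T,*f(245,457),10);print("rest",a,b,b-a,np.degrees(np.arctan2(*(b-a)[1::-1])))
print("handle",onz(T,*f(428,263),119), "scene",onz(S,170+324/10,215+150/10,119))
# trim top ~150
for n,p in dict(LT=(43,182),LB=(52,229),RT=(735,72),RB=(735,115)).items(): print(n,onz(T,*g(*p),150))
q=lambda x,y:(235+x/6.5,170+y/6.5)
for n,p in dict(LL=(330,12),LR=(368,32),RL=(88,435),RR=(128,450)).items(): print("s",n,onz(S,*q(*p),150))
for n,p in dict(a=(240,75),b=(475,38),c=(290,368),d=(525,328)).items(): print("base",n,onz(T,*g(*p),8))
E
```

```text
rest [ 488.32422967 -175.95486304   10.        ] [ 407.05632637 -195.79804044   10.        ] [-81.2679033 -19.8431774   0.       ] -166.27857488889563
handle [ 457.82379125 -223.24335376  119.        ] scene [ 462.02165415 -222.77902433  119.        ]
LT [579.59941842 126.0873572  150.        ]
LB [559.40160294 122.41462434 150.        ]
RT [ 622.17863223 -169.46888709  150.        ]
RB [ 603.55967272 -168.84216229  150.        ]
s LL [563.47220208 118.74570752 150.        ]
s LR [587.72251715 118.40527308 150.        ]
s RL [ 609.80969762 -172.81339385  150.        ]
s RR [ 630.02598793 -168.5721821   150.        ]
base a [657.75114665  46.80838847   8.        ]
base b [674.49575464 -70.06215779   8.        ]
base c [511.62176609  24.42552895   8.        ]
base d [529.32913926 -91.21031393   8.        ]
```

Request:
servo_tool(
  motion=[
    {"linear": [18,38,0],"twist": -1},
    {"linear": [18,38,0],"twist": -1},
    {"linear": [18,38,0],"twist": -1},
    {"linear": [18,38,0],"twist": -1},
    {"linear": [18,38,0],"twist": -1},
    {"linear": [18,38,0],"twist": -1},
    {"linear": [18,38,0],"twist": 0},
    {"linear": [18,38,0],"twist": 0},
    {"linear": [18,38,0],"twist": 0},
    {"linear": [18,38,0],"twist": 0},
  ],
  fingers=-1,
)

```text
clock: 1.4
tcp_pos: [425.2, -292.0, 180.6]
eef_rot: [0.993, 0.115, -0.001, -0.001]
force: [0.6, -0.9, -0.2]
width: 93.0
```

Request:
servo_tool(
  motion=[
    {"linear": [17,34,0],"twist": 0},
    {"linear": [17,34,0],"twist": 0},
    {"linear": [0,0,0],"twist": 0},
  ],
)

```text
clock: 1.78
tcp_pos: [461.5, -218.3, 180.6]
eef_rot: [0.993, 0.117, -0.001, -0.002]
force: [-0.1, 0.0, -0.2]
width: 93.1
```

```bash
python3 - <<'E'
from bench import manip
from h import *
for n in ["wrist","top"]:
    d=manip.get_image(n); pickle.dump(d,open(n+"1.pkl","wb")); cv2.imwrite(f"pics/{n}1.png",cv2.convertScaleAbs(d["image"],alpha=1.5))
s=manip.state();print(s["clock"],s["tcp_pos"],s["eef_rot"],s["force"])
E
```

```text
1.875 [ 460.01681626 -221.18825214  180.55248914] [ 0.99332566  0.11532795 -0.00123465 -0.00144079] [ 0.1919948  -0.41240343  0.50268929]
```

View pics/wrist1.png

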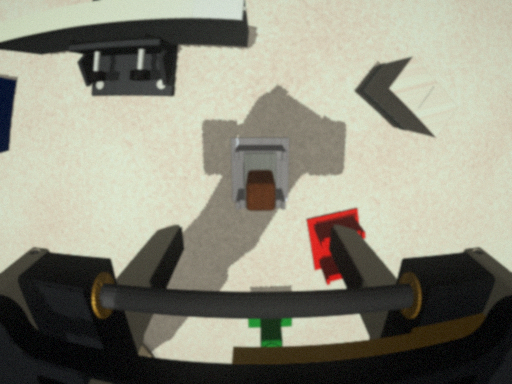

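```bash
cat > ov.py <<'E'
from h import *
def box(x0,x1,y0,y1,z0,z1): return [(x,y,z) for x in(x0,x1) for y in(y0,y1) for z in(z0,z1)]
E_=[(0,1),(2,3),(4,5),(6,7),(0,2),(1,3),(4,6),(5,7),(0,4),(1,5),(2,6),(3,7)]
REST=[(box(-37.5,37.5,-43,43,0,8),(0,255,0)),(box(-29,29,24,34,0,53),(255,0,0)),(box(-29,29,-34,-24,0,53),(255,0,0)),(box(-18,18,-32,32,53,59),(0,0,255)),(box(-14,14,-14,14,59,119),(0,255,255))]
STAND=[(box(-75,75,-60,60,0,8),(0,255,0)),(box(-10,10,-150,150,20,142),(255,0,0)),(box(-11,11,-150,150,149,152),(0,0,255))]
def overlay(d,model,x,y,yaw,fish,crop,sc,fn,al=1.5):
    c,s=np.cos(np.radians(yaw)),np.sin(np.radians(yaw))
    u0,u1,v0,v1=crop
    im=cv2.convertScaleAbs(cv2.resize(d["image"][v0:v1,u0:u1],None,fx=sc,fy=sc,interpolation=cv2.INTER_CUBIC),alpha=al)
    for b,col in model:
        P=[proj(d,(x+c*p[0]-s*p[1],y+s*p[0]+c*p[1],p[2]),fish) for p in b]
        P=[((p-[u0,v0]+.5)*sc).astype(int) for p in P]
        for i,j in E_: cv2.line(im,tuple(map(int,P[i])),tuple(map(int,P[j])),col,1)
    cv2.imwrite(fn,im)
E
python3 - <<'E'
from ov import *
W=pickle.load(open("wrist1.pkl","rb"));T=pickle.load(open("top0.pkl","rb"))
overlay(W,REST,459,-223,13.7,True,(200,320,110,230),5,"pics/ovw.png")
overlay(T,REST,459,-223,13.7,False,(300,380,180,240),8,"pics/ovt.png")
overlay(T,STAND,593,-23,8.3,False,(200,330,130,200),6,"pics/ovts.png")
E
```

```text
(no output)
```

View pics/ovw.png

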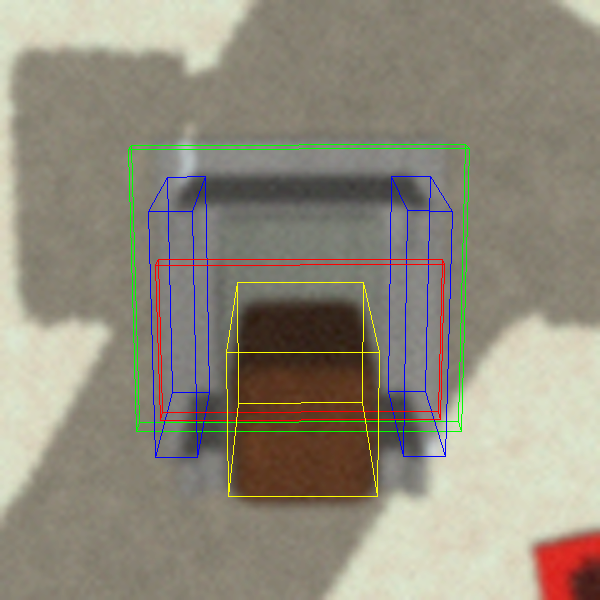

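View pics/ovt.png

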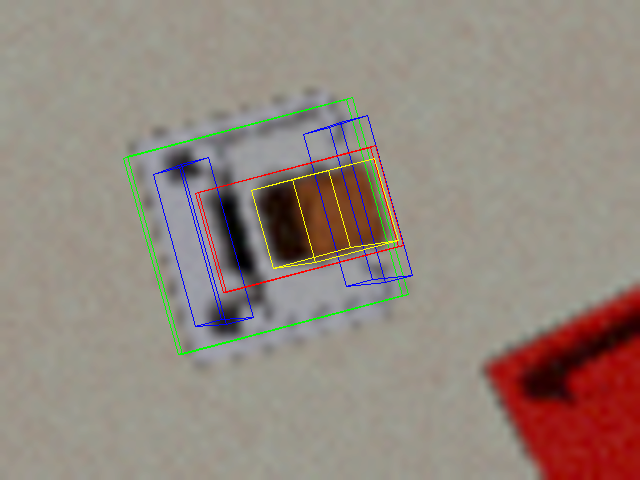

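View pics/ovts.png

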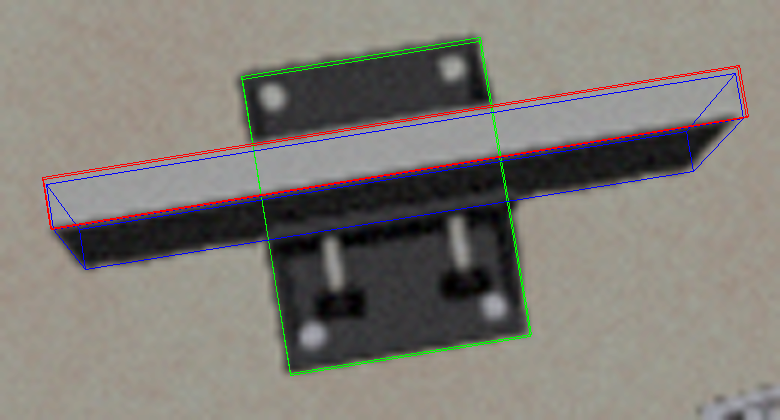

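```bash
python3 - <<'E'
from ov import *
W=pickle.load(open("wrist1.pkl","rb"));T=pickle.load(open("top0.pkl","rb"))
overlay(W,REST,459,-223,-76.3,True,(200,320,110,230),5,"pics/ovw2.png")
overlay(T,REST,459,-223,-76.3,False,(300,380,180,240),8,"pics/ovt2.png")
overlay(W,STAND,593,-23,8.3,True,(0,280,0,110),2.8,"pics/ovws.png",1.0)
E
```

```text
(no output)
```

View pics/ovw2.png

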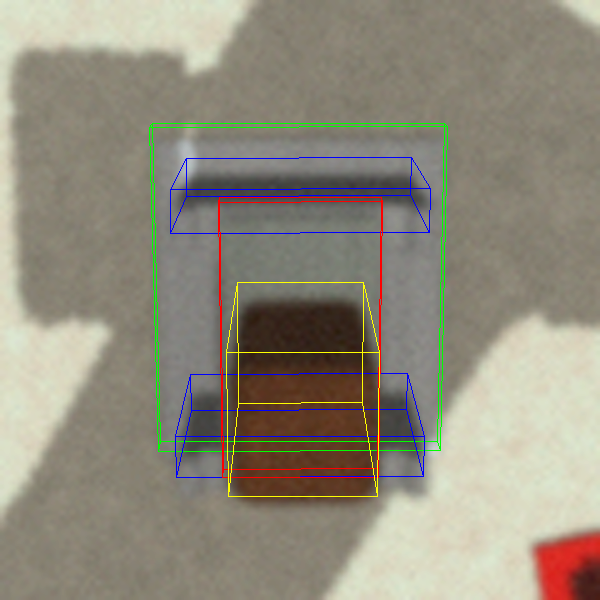

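View pics/ovt2.png

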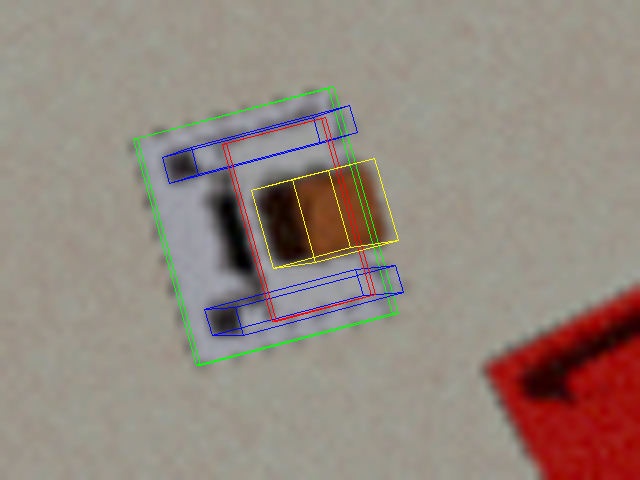

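View pics/ovws.png

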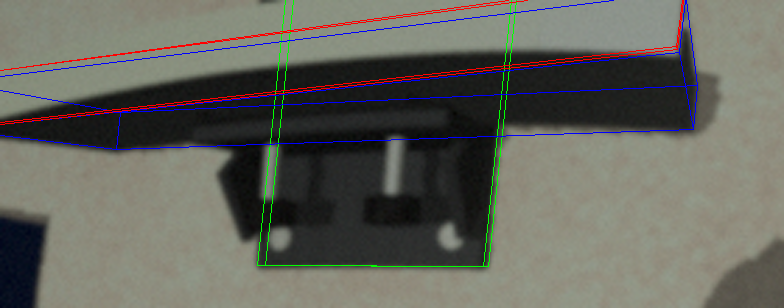

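Request:
servo_tool(
  motion=[
    {"linear": [-1,-1,-35],"twist": 0},
    {"linear": [0,0,-35],"twist": 0},
    {"linear": [0,0,-30],"twist": 0},
    {"linear": [0,0,0],"twist": 0},
  ],
)

```text
clock: 2.38
tcp_pos: [456.8, -228.5, 78.9]
eef_rot: [0.994, 0.111, -0.001, 0.0]
force: [0.4, 0.6, 0.5]
width: 93.1
```

Request:
servo_tool(
  motion=[
    {"linear": [1,5,-7],"twist": 1},
    {"linear": [0,0,-6],"twist": 0},
    {"linear": [0,0,0],"twist": 0},
  ],
)

```text
clock: 2.75
tcp_pos: [458.5, -225.1, 67.4]
eef_rot: [0.993, 0.119, 0.0, 0.001]
force: [0.2, -0.3, -1.1]
width: 93.1
```

Request:
servo_tool(
  motion=[
    {"linear": [0,2,-2],"twist": 0},
    {"linear": [0,0,0],"twist": 0},
  ],
)

```text
clock: 3.0
tcp_pos: [459.0, -223.0, 66.1]
eef_rot: [0.993, 0.119, 0.001, 0.001]
force: [-0.6, 0.1, -0.1]
width: 92.8
```

```bash
python3 - <<'E'
from bench import manip
from h import *
for n in ["wrist"]:
    d=manip.get_image(n); pickle.dump(d,open(n+"2.pkl","wb")); cv2.imwrite(f"pics/{n}2.png",cv2.convertScaleAbs(d["image"],alpha=1.5))
s=manip.state();print(s["clock"],s["tcp_pos"],s["eef_rot"],s["force"])
E
```

```text
3.05 [ 459.10099923 -223.18488876   66.15141346] [0.99284836 0.11936649 0.00118005 0.00154236] [-0.55925724 -0.38446729  0.38740166]
```

View pics/wrist2.png

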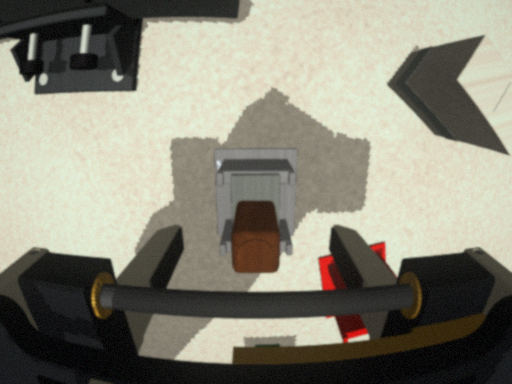

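```bash
python3 - <<'E'
from h import *
W=pickle.load(open("wrist2.pkl","rb"))
for z in (119,59,66): print(z,proj(W,(459.1,-223.2,z),True), proj(W,(457,-223.2,z),True))
E
```

```text
119 [255.81961591 251.12315994] [254.93696565 254.27457504]
59 [255.62860216 212.62448959] [254.96529148 215.15755635]
66 [255.64564219 216.10795202] [254.96221449 218.70481529]
```

Request:
servo_tool(
  motion=[
    {"linear": [0,0,0],"twist": 0},
    {"linear": [0,0,0],"twist": 0},
    {"linear": [0,0,0],"twist": 0},
    {"linear": [0,0,0],"twist": 0},
    {"linear": [0,0,0],"twist": 0},
    {"linear": [0,0,0],"twist": 0},
  ],
  fingers=1,
  newtons=45,
)

```text
clock: 3.8
tcp_pos: [459.3, -223.3, 66.4]
eef_rot: [0.993, 0.119, 0.001, 0.002]
force: [-0.4, 0.2, 0.6]
width: 37.5
```

Request:
servo_tool(
  motion=[
    {"linear": [0,0,0],"twist": 0},
    {"linear": [0,0,0],"twist": 0},
    {"linear": [0,0,0],"twist": 0},
    {"linear": [0,0,0],"twist": 0},
  ],
)

```text
clock: 4.3
tcp_pos: [459.2, -223.2, 66.3]
eef_rot: [0.993, 0.119, 0.001, 0.002]
force: [0.6, 0.0, -0.6]
width: 27.7
```

Request:
servo_tool(
  motion=[
    {"linear": [0,0,15],"twist": 0},
    {"linear": [0,0,30],"twist": 0},
    {"linear": [0,0,40],"twist": 0},
    {"linear": [0,0,40],"twist": 0},
    {"linear": [0,0,45],"twist": 0},
    {"linear": [0,0,10],"twist": 0},
    {"linear": [0,0,0],"twist": 0},
    {"linear": [0,0,0],"twist": 0},
  ],
)

```text
clock: 5.3
tcp_pos: [454.8, -221.6, 253.6]
eef_rot: [0.993, 0.119, -0.001, 0.0]
force: [-0.5, 0.1, -3.8]
width: 27.7
```

```bash
python3 - <<'E'
from bench import manip
from h import *
for n in ["wrist","scene"]:
    d=manip.get_image(n); pickle.dump(d,open(n+"3.pkl","wb")); cv2.imwrite(f"pics/{n}3.png",cv2.convertScaleAbs(d["image"],alpha=1.5))
F=[]
import time
s=manip.state();print(s["clock"],s["tcp_pos"],s["eef_rot"],s["force"],s["moment"],s["width"])
E
```

```text
5.4 [ 454.75059805 -221.59255909  253.37172476] [ 9.92846309e-01  1.19393282e-01 -1.17623986e-03  2.60710411e-04] [-0.64937106  0.53011317 -2.81798451] [-0.03226086  0.01989939 -0.00485148] 27.522280066152707
```

View pics/wrist3.png

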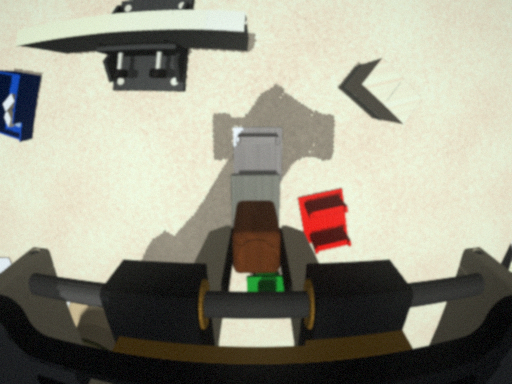

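View pics/scene3.png

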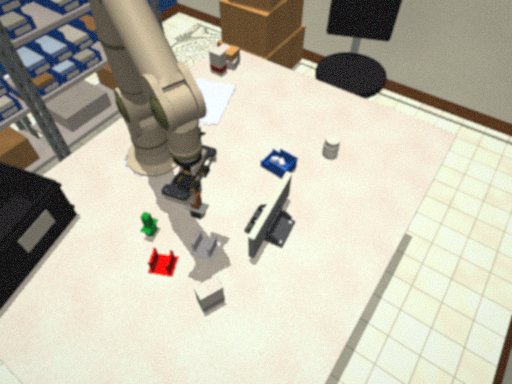

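```bash
python3 - <<'E'
from ov import *
W=pickle.load(open("wrist3.pkl","rb"));S=pickle.load(open("scene0.pkl","rb"))
overlay(W,STAND,593,-23,8.3,True,(0,260,0,110),3,"pics/ovw3.png",1.0)
overlay(S,STAND,593,-23,8.3,False,(235,310,170,260),6.5,"pics/ovs3.png",1.3)
E
```

```text
(no output)
```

View pics/ovw3.png

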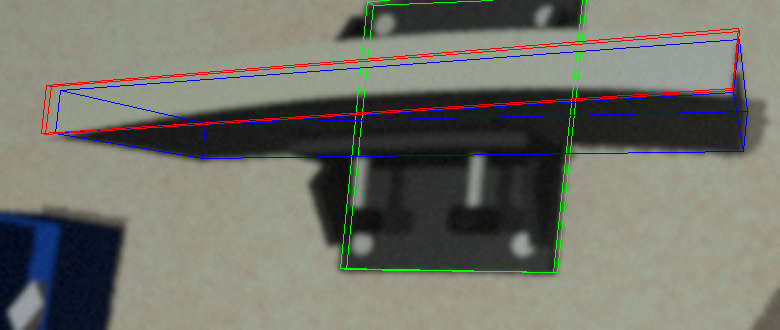

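View pics/ovs3.png

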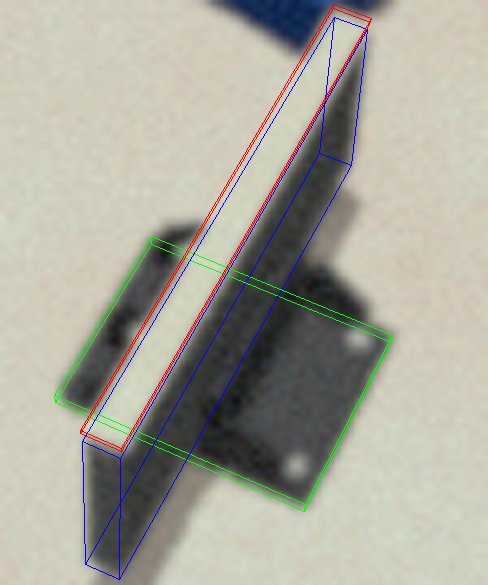

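Request:
servo_tool(
  motion=[
    {"linear": [23,33,0],"twist": -1},
    {"linear": [23,33,0],"twist": -1},
    {"linear": [23,33,0],"twist": -1},
    {"linear": [23,33,0],"twist": -1},
    {"linear": [23,33,0],"twist": -1},
    {"linear": [20,28,0],"twist": 0},
    {"linear": [0,0,0],"twist": 0},
    {"linear": [0,0,0],"twist": 0},
  ],
)

```text
clock: 6.4
tcp_pos: [588.8, -22.7, 242.5]
eef_rot: [0.997, 0.073, -0.01, -0.001]
force: [-0.2, 0.3, -2.7]
width: 27.7
```

Request:
servo_tool(
  motion=[
    {"linear": [6,0,-8],"twist": 0},
    {"linear": [0,0,-6],"twist": 0},
    {"linear": [0,0,0],"twist": 0},
    {"linear": [0,0,0],"twist": 0},
  ],
)

```text
clock: 6.9
tcp_pos: [593.8, -25.7, 226.6]
eef_rot: [0.997, 0.071, -0.011, -0.001]
force: [0.3, 0.4, -3.7]
width: 27.4
```

```bash
cat > look.py <<'E'
import sys
from bench import manip
from h import *
tag=sys.argv[1]
for n in sys.argv[2:]:
    d=manip.get_image(n); pickle.dump(d,open(n+tag+".pkl","wb")); cv2.imwrite(f"pics/{n}{tag}.png",cv2.convertScaleAbs(d["image"],alpha=1.5))
s=manip.state();print(s["clock"],s["tcp_pos"],s["eef_rot"],s["force"],s["width"])
E
python3 look.py 4 wrist scene top; python3 - <<'E'
from h import *
S=pickle.load(open("scene4.pkl","rb"))["image"]
cv2.imwrite("pics/s4c.png",cv2.convertScaleAbs(cv2.resize(S[120:270,180:330],None,fx=4,fy=4,interpolation=cv2.INTER_CUBIC),alpha=1.4))
E
```

```text
7.05 [593.87914875 -25.37303956 226.86008143] [ 9.97380934e-01  7.14951593e-02 -1.09124125e-02 -7.96463778e-04] [-0.06164271  0.25988831 -3.16630152] 27.43502346330377
```

View pics/wrist4.png

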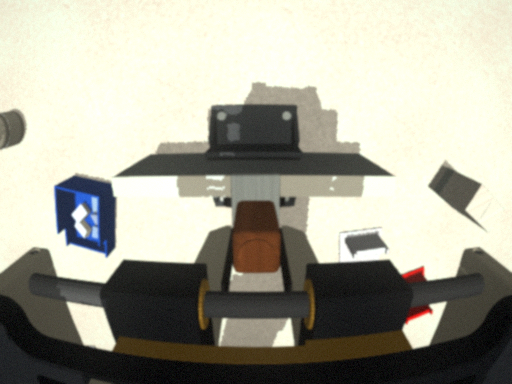

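View pics/s4c.png

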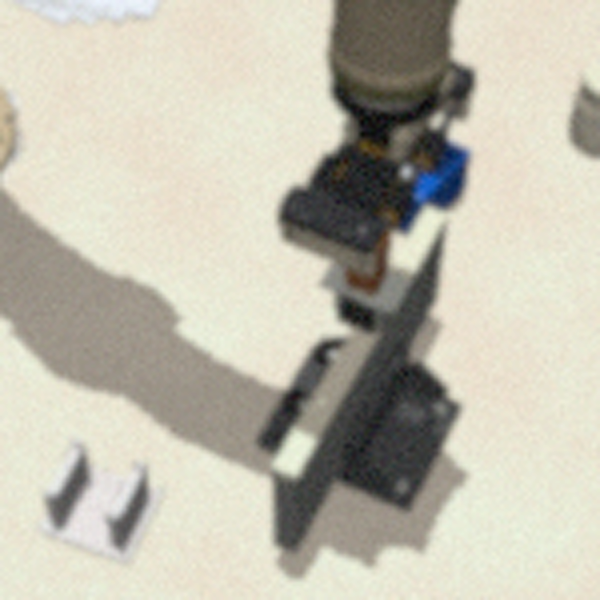

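Request:
servo_tool(
  motion=[
    {"linear": [2,1,-6],"twist": 0},
    {"linear": [0,0,-3],"twist": 0},
    {"linear": [0,0,0],"twist": 0},
  ],
)

```text
clock: 7.42
tcp_pos: [596.1, -24.1, 217.5]
eef_rot: [0.997, 0.072, -0.011, -0.001]
force: [0.7, 0.2, -3.1]
width: 27.9
```

Request:
servo_tool(
  motion=[
    {"linear": [0,0,-3],"twist": 0},
    {"linear": [0,0,-2],"twist": 0},
  ],
)

```text
clock: 7.68
tcp_pos: [596.2, -24.1, 212.3]
eef_rot: [0.997, 0.072, -0.011, -0.001]
force: [-0.6, 0.5, -2.1]
width: 27.8
```

Request:
servo_tool(
  motion=[
    {"linear": [0,0,-1.5],"twist": 0},
  ],
)

```text
clock: 7.8
tcp_pos: [596.1, -24.1, 210.6]
eef_rot: [0.997, 0.072, -0.011, -0.001]
force: [-0.4, 0.1, -3.2]
width: 27.4
```

Request:
servo_tool(
  motion=[
    {"linear": [0,0,-1],"twist": 0},
  ],
)

```text
clock: 7.92
tcp_pos: [596.1, -24.1, 209.5]
eef_rot: [0.997, 0.072, -0.011, -0.001]
force: [0.6, 0.5, -3.3]
width: 27.8
```

Request:
servo_tool(
  motion=[
    {"linear": [0,0,-1],"twist": 0},
  ],
)

```text
clock: 8.05
tcp_pos: [596.2, -24.1, 208.5]
eef_rot: [0.997, 0.072, -0.011, -0.001]
force: [0.1, 0.1, -2.9]
width: 27.4
```

Request:
servo_tool(
  motion=[
    {"linear": [0,0,-1],"twist": 0},
  ],
)

```text
clock: 8.18
tcp_pos: [596.4, -24.1, 207.8]
eef_rot: [0.997, 0.072, -0.01, -0.001]
force: [-1.5, -0.4, 3.7]
width: 27.8
```

Request:
servo_tool(
  motion=[
    {"linear": [0,0,-0.7],"twist": 0},
  ],
)

```text
clock: 8.3
tcp_pos: [596.7, -24.1, 207.7]
eef_rot: [0.997, 0.072, -0.01, -0.001]
force: [-1.9, -0.5, 4.1]
width: 27.3
```

Request:
servo_tool(
  motion=[
    {"linear": [0,0,-0.7],"twist": 0},
  ],
)

```text
clock: 8.43
tcp_pos: [596.8, -24.1, 207.6]
eef_rot: [0.997, 0.072, -0.01, -0.001]
force: [-2.4, -0.0, 4.3]
width: 27.6
```

Request:
servo_tool(
  motion=[
    {"linear": [-0.5,0,-1.1],"twist": 0},
  ],
)

```text
clock: 8.55
tcp_pos: [596.6, -24.2, 207.1]
eef_rot: [0.997, 0.072, -0.009, -0.001]
force: [-1.0, 0.3, 5.6]
width: 27.2
```

Request:
servo_tool(
  motion=[
    {"linear": [-0.3,0,-1.1],"twist": 0},
  ],
)

```text
clock: 8.68
tcp_pos: [596.6, -24.2, 206.7]
eef_rot: [0.997, 0.071, -0.009, -0.001]
force: [-1.1, 0.0, 7.1]
width: 27.5
```

Request:
servo_tool(
  motion=[
    {"linear": [-0.3,0,-1.2],"twist": 0},
  ],
)

```text
clock: 8.8
tcp_pos: [596.6, -24.2, 206.2]
eef_rot: [0.997, 0.071, -0.008, -0.001]
force: [-2.1, 0.5, 6.6]
width: 27.7
```

Request:
servo_tool(
  motion=[
    {"linear": [-0.3,0,-1.5],"twist": 0},
  ],
)

```text
clock: 8.93
tcp_pos: [596.6, -24.2, 205.4]
eef_rot: [0.997, 0.071, -0.008, -0.001]
force: [-2.3, -0.8, 7.0]
width: 27.8
```

Request:
servo_tool(
  motion=[
    {"linear": [-0.3,0,-1.5],"twist": 0},
  ],
)

```text
clock: 9.05
tcp_pos: [596.5, -24.1, 204.7]
eef_rot: [0.997, 0.071, -0.007, -0.001]
force: [-1.4, -0.4, 7.4]
width: 27.8
```

Request:
servo_tool(
  motion=[
    {"linear": [-0.3,0,-1.5],"twist": 0},
  ],
)

```text
clock: 9.18
tcp_pos: [596.5, -23.9, 204.0]
eef_rot: [0.997, 0.071, -0.007, -0.001]
force: [-2.3, -0.8, 8.5]
width: 27.8
```

Request:
servo_tool(
  motion=[
    {"linear": [-0.3,0,-1.2],"twist": 0},
  ],
)

```text
clock: 9.3
tcp_pos: [596.5, -23.7, 203.7]
eef_rot: [0.997, 0.071, -0.006, -0.001]
force: [-2.8, 0.3, 8.8]
width: 27.8
```

Request:
servo_tool(
  motion=[
    {"linear": [-0.3,0,-1.2],"twist": 0},
  ],
)

```text
clock: 9.43
tcp_pos: [596.5, -23.6, 203.5]
eef_rot: [0.997, 0.071, -0.006, -0.001]
force: [-2.4, 0.5, 8.1]
width: 27.5
```

Request:
servo_tool(
  motion=[
    {"linear": [-0.3,0,-1.2],"twist": 0},
  ],
)

```text
clock: 9.55
tcp_pos: [596.5, -23.5, 203.3]
eef_rot: [0.997, 0.071, -0.005, -0.001]
force: [-1.9, 0.0, 9.2]
width: 27.6
```

Request:
servo_tool(
  motion=[
    {"linear": [-1,4,-1.2],"twist": 0},
    {"linear": [-1,4,-1.2],"twist": 0},
  ],
)

```text
clock: 9.8
tcp_pos: [595.5, -16.8, 203.3]
eef_rot: [0.997, 0.071, -0.003, -0.0]
force: [-2.6, -2.1, 12.1]
width: 27.2
```

Request:
servo_tool(
  motion=[
    {"linear": [-1,4,-1.2],"twist": 0},
    {"linear": [-1,4,-1.2],"twist": 0},
  ],
)

```text
clock: 10.05
tcp_pos: [594.5, -10.4, 203.8]
eef_rot: [0.998, 0.07, -0.002, 0.001]
force: [-2.9, -1.6, 11.7]
width: 27.4
```

Request:
servo_tool(
  motion=[
    {"linear": [-1.4,4,-0.9],"twist": 0},
    {"linear": [-1.4,4,-0.9],"twist": 0},
  ],
)

```text
clock: 10.3
tcp_pos: [592.8, -3.8, 204.6]
eef_rot: [0.998, 0.07, 0.0, 0.002]
force: [-1.9, -1.2, 9.2]
width: 27.7
```

Request:
servo_tool(
  motion=[
    {"linear": [-1.2,4,-0.9],"twist": 0},
    {"linear": [-1.2,4,-0.9],"twist": 0},
  ],
)

```text
clock: 10.55
tcp_pos: [591.5, 3.3, 205.0]
eef_rot: [0.998, 0.069, 0.002, 0.003]
force: [-1.6, -1.7, 7.0]
width: 27.8
```

Request:
servo_tool(
  motion=[
    {"linear": [-1,4,-1.3],"twist": 0},
    {"linear": [-1,4,-1.3],"twist": 0},
  ],
)

```text
clock: 10.8
tcp_pos: [590.4, 10.6, 204.2]
eef_rot: [0.998, 0.069, 0.003, 0.003]
force: [-2.5, -1.2, 6.1]
width: 27.7
```

Request:
servo_tool(
  motion=[
    {"linear": [-1,6,-1.2],"twist": 0},
    {"linear": [-1,6,-1.2],"twist": 0},
  ],
)

```text
clock: 11.05
tcp_pos: [588.9, 21.9, 203.3]
eef_rot: [0.998, 0.068, 0.004, 0.004]
force: [-2.6, -1.8, 8.9]
width: 27.8
```

Request:
servo_tool(
  motion=[
    {"linear": [-1.2,6,-1.2],"twist": 0},
    {"linear": [-1.2,6,-1.2],"twist": 0},
  ],
)

```text
clock: 11.3
tcp_pos: [587.5, 33.0, 203.3]
eef_rot: [0.998, 0.068, 0.006, 0.004]
force: [-2.4, -2.0, 12.0]
width: 27.6
```

Request:
servo_tool(
  motion=[
    {"linear": [-1.3,6,-1.2],"twist": 0},
    {"linear": [-1.3,6,-1.2],"twist": 0},
  ],
)

```text
clock: 11.55
tcp_pos: [585.6, 44.2, 203.2]
eef_rot: [0.998, 0.068, 0.007, 0.005]
force: [-2.8, -1.7, 7.8]
width: 27.7
```

Request:
servo_tool(
  motion=[
    {"linear": [-1.2,6,-1.3],"twist": 0},
    {"linear": [-1.2,6,-1.3],"twist": 0},
  ],
)

```text
clock: 11.8
tcp_pos: [583.5, 56.0, 202.2]
eef_rot: [0.998, 0.067, 0.008, 0.005]
force: [-1.5, -0.7, 6.5]
width: 27.8
```

Request:
servo_tool(
  motion=[
    {"linear": [-1.2,6,-1.3],"twist": 0},
    {"linear": [-1.2,6,-1.3],"twist": 0},
  ],
)

```text
clock: 12.05
tcp_pos: [582.0, 67.6, 201.6]
eef_rot: [0.998, 0.067, 0.009, 0.006]
force: [-2.3, -2.2, 10.6]
width: 27.3
```

Request:
servo_tool(
  motion=[
    {"linear": [-1.1,6,-1.3],"twist": 0},
    {"linear": [-1.1,6,-1.3],"twist": 0},
  ],
)

```text
clock: 12.3
tcp_pos: [580.6, 79.1, 201.3]
eef_rot: [0.998, 0.067, 0.011, 0.006]
force: [-3.4, -2.2, 9.7]
width: 27.4
```

Request:
servo_tool(
  motion=[
    {"linear": [-1.1,6,-1.3],"twist": 0},
    {"linear": [-1.1,6,-1.3],"twist": 0},
  ],
)

```text
clock: 12.55
tcp_pos: [578.5, 91.1, 200.4]
eef_rot: [0.998, 0.066, 0.011, 0.006]
force: [-1.7, -0.8, 6.9]
width: 27.7
```

Request:
servo_tool(
  motion=[
    {"linear": [-1.5,6,-1.6],"twist": 0},
    {"linear": [-1.5,6,-1.6],"twist": 0},
  ],
)

```text
clock: 12.8
tcp_pos: [576.5, 102.9, 199.2]
eef_rot: [0.998, 0.066, 0.013, 0.007]
force: [-1.6, -1.8, 9.4]
width: 27.5
```

Request:
servo_tool(
  motion=[
    {"linear": [-1.5,6,-1.5],"twist": 0},
    {"linear": [-1.5,6,-1.5],"twist": 0},
  ],
)

```text
clock: 13.05
tcp_pos: [574.9, 114.8, 198.7]
eef_rot: [0.998, 0.066, 0.015, 0.007]
force: [-2.0, -0.6, 9.8]
width: 28.0
```

Request:
servo_tool(
  motion=[
    {"linear": [-1.2,5,-1.5],"twist": 0},
    {"linear": [-0.8,3,-1.5],"twist": 0},
  ],
)

```text
clock: 13.3
tcp_pos: [573.7, 123.3, 197.8]
eef_rot: [0.998, 0.066, 0.016, 0.007]
force: [-2.6, -0.4, 8.8]
width: 27.7
```

Request:
servo_tool(
  motion=[
    {"linear": [-0.5,1,-1.5],"twist": 0},
    {"linear": [-0.3,0.5,-1.4],"twist": 0},
  ],
)

```text
clock: 13.55
tcp_pos: [573.4, 125.7, 197.0]
eef_rot: [0.998, 0.066, 0.017, 0.006]
force: [-2.6, -0.2, 9.1]
width: 27.9
```

Request:
servo_tool(
  motion=[
    {"linear": [-0.3,-1,-1.3],"twist": 0},
    {"linear": [-0.3,-1,-1.3],"twist": 0},
  ],
)

```text
clock: 13.8
tcp_pos: [573.5, 125.1, 196.8]
eef_rot: [0.998, 0.066, 0.019, 0.005]
force: [-2.2, 0.8, 11.0]
width: 27.7
```

```bash
python3 look.py 5 top scene; python3 - <<'E'
from h import *
S=pickle.load(open("scene5.pkl","rb"))["image"]
a=cv2.resize(S[120:270,180:330],None,fx=3,fy=3,interpolation=cv2.INTER_CUBIC)
S=pickle.load(open("top5.pkl","rb"))["image"]
b=cv2.resize(S[110:210,190:340],None,fx=3,fy=3,interpolation=cv2.INTER_CUBIC)
b=cv2.copyMakeBorder(b,0,150,0,0,cv2.BORDER_CONSTANT)[:450]
cv2.imwrite("pics/c5.png",cv2.convertScaleAbs(np.hstack([a,b])[:, :800],alpha=1.4))
E
```

```text
13.9 [573.45979832 125.02921162 196.81822428] [0.99761425 0.06624366 0.0187311  0.00516976] [-2.96929383  1.63471902 10.71852118] 27.74291274873249
```

View pics/c5.png

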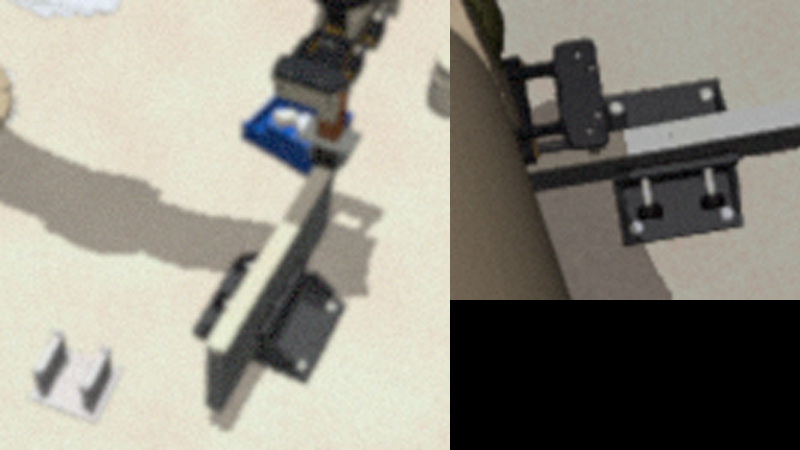

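Request:
servo_tool(
  motion=[
    {"linear": [0.5,-6,-0.8],"twist": 0},
    {"linear": [0.8,-8,-0.8],"twist": 0},
  ],
)

```text
clock: 14.15
tcp_pos: [575.4, 113.1, 197.7]
eef_rot: [0.998, 0.067, 0.02, 0.004]
force: [-3.4, 0.5, 11.2]
width: 27.5
```

Request:
servo_tool(
  motion=[
    {"linear": [0.8,-8,-0.8],"twist": 0},
    {"linear": [0.8,-8,-0.8],"twist": 0},
  ],
)

```text
clock: 14.4
tcp_pos: [577.7, 98.4, 198.7]
eef_rot: [0.997, 0.067, 0.022, 0.003]
force: [-3.7, 1.8, 10.9]
width: 27.6
```

Request:
servo_tool(
  motion=[
    {"linear": [0,-8,-0.7],"twist": 0},
    {"linear": [0,-8,-0.7],"twist": 0},
  ],
)

```text
clock: 14.65
tcp_pos: [579.0, 83.5, 200.1]
eef_rot: [0.997, 0.068, 0.024, 0.002]
force: [-2.0, 0.0, 10.6]
width: 27.5
```

Request:
servo_tool(
  motion=[
    {"linear": [0,-8,-0.7],"twist": 0},
    {"linear": [0.3,-8,-0.7],"twist": 0},
  ],
)

```text
clock: 14.9
tcp_pos: [580.7, 68.4, 201.3]
eef_rot: [0.997, 0.068, 0.026, 0.001]
force: [-1.8, 0.9, 9.1]
width: 27.8
```

Request:
servo_tool(
  motion=[
    {"linear": [0.2,-8,-0.8],"twist": 0},
    {"linear": [0.2,-8,-0.8],"twist": 0},
  ],
)

```text
clock: 15.15
tcp_pos: [582.5, 53.1, 202.0]
eef_rot: [0.997, 0.068, 0.028, 0.0]
force: [-1.9, 1.2, 8.9]
width: 27.9
```

Request:
servo_tool(
  motion=[
    {"linear": [0.4,-8,-1],"twist": 0},
    {"linear": [0.4,-8,-1],"twist": 0},
  ],
)

```text
clock: 15.4
tcp_pos: [584.6, 37.7, 202.4]
eef_rot: [0.997, 0.068, 0.03, -0.0]
force: [-3.2, 0.6, 9.7]
width: 27.5
```

Request:
servo_tool(
  motion=[
    {"linear": [0.4,-8,-1],"twist": 0},
    {"linear": [0.4,-8,-1],"twist": 0},
  ],
)

```text
clock: 15.65
tcp_pos: [586.6, 22.2, 202.8]
eef_rot: [0.997, 0.069, 0.032, -0.001]
force: [-1.8, 0.7, 9.3]
width: 27.4
```

Request:
servo_tool(
  motion=[
    {"linear": [0.4,-8,-1.1],"twist": 0},
    {"linear": [0.4,-8,-1.1],"twist": 0},
  ],
)

```text
clock: 15.9
tcp_pos: [588.6, 6.6, 203.1]
eef_rot: [0.997, 0.069, 0.034, -0.001]
force: [-2.4, -0.3, 10.2]
width: 27.7
```

Request:
servo_tool(
  motion=[
    {"linear": [0.4,-8,-1.1],"twist": 0},
    {"linear": [0.4,-8,-1.1],"twist": 0},
  ],
)

```text
clock: 16.15
tcp_pos: [590.5, -9.2, 203.3]
eef_rot: [0.997, 0.069, 0.035, -0.002]
force: [-2.5, 0.7, 8.9]
width: 27.5
```

Request:
servo_tool(
  motion=[
    {"linear": [0.4,-8,-1.1],"twist": 0},
    {"linear": [0.4,-8,-1.1],"twist": 0},
  ],
)

```text
clock: 16.4
tcp_pos: [592.5, -25.0, 203.4]
eef_rot: [0.997, 0.069, 0.037, -0.002]
force: [-3.0, 1.6, 11.3]
width: 27.4
```

Request:
servo_tool(
  motion=[
    {"linear": [0,0,20],"twist": 0},
    {"linear": [0,0,30],"twist": 0},
  ],
)

```text
clock: 16.65
tcp_pos: [590.7, -25.8, 252.0]
eef_rot: [0.997, 0.068, 0.035, -0.002]
force: [1.0, -0.5, -3.8]
width: 27.9
```

Request:
servo_tool(
  motion=[
    {"linear": [50,0,0],"twist": 0},
    {"linear": [50,0,0],"twist": 0},
    {"linear": [0,0,0],"twist": 0},
  ],
)

```text
clock: 17.02
tcp_pos: [693.6, -26.0, 254.0]
eef_rot: [0.997, 0.068, 0.036, -0.002]
force: [-1.0, -0.0, -3.7]
width: 27.6
```

Request:
servo_tool(
  motion=[
    {"linear": [-20,0,0],"twist": 0},
    {"linear": [-20,0,0],"twist": 0},
    {"linear": [-20,0,0],"twist": 0},
    {"linear": [-10,0,0],"twist": 0},
  ],
)

```text
clock: 17.52
tcp_pos: [618.9, -26.1, 250.5]
eef_rot: [0.997, 0.068, 0.033, -0.002]
force: [-0.3, 0.1, -2.9]
width: 27.6
```

```bash
python3 look.py 6 wrist scene top; python3 - <<'E'
from bench import manip
s=manip.state();print(s["joint_pos"].round(3),s["eef_rot"].round(4),s["force"])
from h import *
S=pickle.load(open("scene6.pkl","rb"))["image"]
a=cv2.resize(S[140:260,200:320],None,fx=5,fy=5,interpolation=cv2.INTER_CUBIC)
cv2.imwrite("pics/c6.png",cv2.convertScaleAbs(a,alpha=1.3))
E
```

```text
17.675 [620.45263882 -25.98000398 250.9385938 ] [ 0.99708342  0.06829877  0.03400078 -0.00196965] [-0.6802012   0.36084271 -2.89022831] 27.805762647708207
[ 0.005  0.376 -0.071  1.826  0.028  0.873 -1.512] [ 0.9971  0.0683  0.034  -0.002 ] [-0.6802012   0.36084271 -2.89022831]
```

View pics/c6.png

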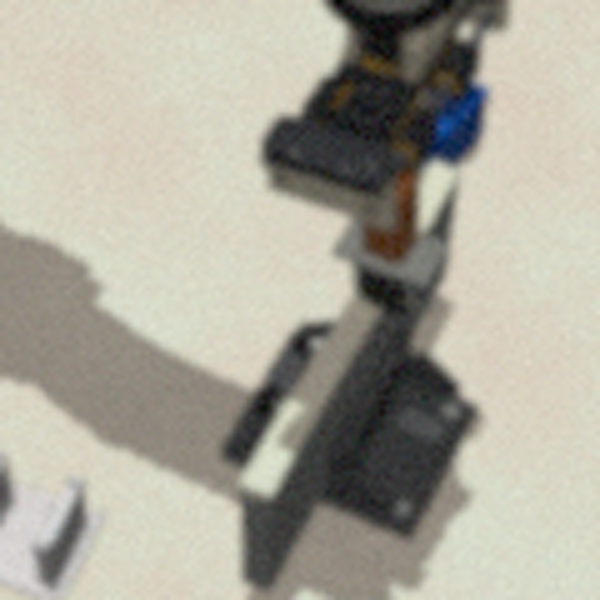

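View pics/wrist6.png

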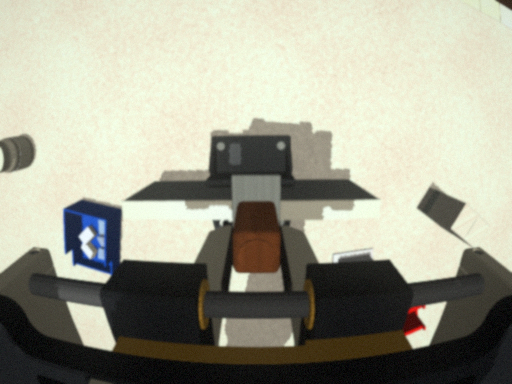

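Request:
servo_tool(
  motion=[
    {"linear": [0,0,0],"twist": 10.6},
    {"linear": [0,0,0],"twist": 10.6},
    {"linear": [0,0,0],"twist": 10.6},
    {"linear": [0,0,0],"twist": 10.6},
    {"linear": [0,0,0],"twist": 10.6},
    {"linear": [0,0,0],"twist": 10.6},
    {"linear": [0,0,0],"twist": 10.6},
    {"linear": [0,0,0],"twist": 10.6},
    {"linear": [0,0,0],"twist": 10.6},
    {"linear": [0,0,0],"twist": 10.6},
    {"linear": [0,0,0],"twist": 10.6},
    {"linear": [0,0,0],"twist": 10.6},
  ],
)

```text
clock: 19.18
tcp_pos: [631.5, -27.3, 249.9]
eef_rot: [0.367, 0.93, 0.017, -0.032]
force: [1.1, 0.3, -1.9]
width: 27.9
```

Request:
servo_tool(
  motion=[
    {"linear": [-6,0,0],"twist": 10.6},
    {"linear": [-6,0,0],"twist": 10.6},
    {"linear": [-6,0,0],"twist": 10.6},
    {"linear": [-6,0,0],"twist": 10.6},
    {"linear": [-6,0,0],"twist": 8},
    {"linear": [0,0,0],"twist": 0},
  ],
)

```text
clock: 19.92
tcp_pos: [606.7, -28.9, 248.4]
eef_rot: [-0.07, 0.997, 0.004, -0.036]
force: [0.2, -0.3, -3.2]
width: 27.6
```

Request:
servo_tool(
  motion=[
    {"linear": [-6,3,-14],"twist": 0},
    {"linear": [-2,0,-14],"twist": 0},
    {"linear": [0,0,-7],"twist": 0},
    {"linear": [0,0,0],"twist": 0},
  ],
)

```text
clock: 20.42
tcp_pos: [598.8, -26.2, 209.9]
eef_rot: [-0.066, 0.997, 0.004, -0.036]
force: [0.2, 1.1, -2.3]
width: 27.6
```

Request:
servo_tool(
  motion=[
    {"linear": [-0.5,0,-2.5],"twist": 0.6},
    {"linear": [0,0,-1.5],"twist": 0},
  ],
)

```text
clock: 20.68
tcp_pos: [598.7, -26.0, 206.1]
eef_rot: [-0.072, 0.997, 0.004, -0.035]
force: [0.1, 0.3, -3.0]
width: 27.4
```

Request:
servo_tool(
  motion=[
    {"linear": [0,0,-1],"twist": 0},
  ],
)

```text
clock: 20.8
tcp_pos: [598.9, -26.0, 205.2]
eef_rot: [-0.072, 0.997, 0.004, -0.035]
force: [-0.9, 0.4, -3.8]
width: 27.9
```

Request:
servo_tool(
  motion=[
    {"linear": [0,0,-1],"twist": 0},
  ],
)

```text
clock: 20.92
tcp_pos: [599.1, -26.0, 204.5]
eef_rot: [-0.072, 0.997, 0.004, -0.035]
force: [-0.1, -0.1, -0.0]
width: 27.5
```

Contact. Now roll toward the right end.

Request:
servo_tool(
  motion=[
    {"linear": [0,-1,-1],"twist": 0},
    {"linear": [0,-4,-1.2],"twist": 0},
  ],
)

```text
clock: 21.18
tcp_pos: [599.9, -29.6, 203.9]
eef_rot: [-0.072, 0.997, 0.004, -0.034]
force: [-1.4, 2.3, 9.9]
width: 27.7
```

Request:
servo_tool(
  motion=[
    {"linear": [0.3,-5,-1.2],"twist": 0},
    {"linear": [0.3,-5,-1.2],"twist": 0},
  ],
)

```text
clock: 21.42
tcp_pos: [601.6, -37.8, 204.4]
eef_rot: [-0.072, 0.997, 0.005, -0.032]
force: [-3.1, 1.2, 10.4]
width: 27.4
```

Request:
servo_tool(
  motion=[
    {"linear": [-0.8,-5,-1.2],"twist": 0},
    {"linear": [-0.8,-5,-1.2],"twist": 0},
  ],
)

```text
clock: 21.68
tcp_pos: [601.5, -46.2, 205.0]
eef_rot: [-0.073, 0.997, 0.005, -0.03]
force: [-0.0, 1.0, 7.8]
width: 27.6
```

Request:
servo_tool(
  motion=[
    {"linear": [-0.5,-5,-1.2],"twist": 0},
    {"linear": [-0.5,-5,-1.2],"twist": 0},
  ],
)

```text
clock: 21.92
tcp_pos: [602.4, -55.3, 205.1]
eef_rot: [-0.073, 0.997, 0.006, -0.027]
force: [0.1, 0.3, 6.1]
width: 27.7
```

Request:
servo_tool(
  motion=[
    {"linear": [-0.5,-3,-1.5],"twist": 0},
    {"linear": [-0.5,-3,-1.5],"twist": 0},
  ],
)

```text
clock: 22.18
tcp_pos: [603.2, -60.8, 204.3]
eef_rot: [-0.073, 0.997, 0.006, -0.025]
force: [-1.1, 1.3, 6.7]
width: 27.6
```

Request:
servo_tool(
  motion=[
    {"linear": [-0.3,-4,-1.4],"twist": 0},
    {"linear": [-0.3,-4,-1.4],"twist": 0},
  ],
)

```text
clock: 22.42
tcp_pos: [604.3, -67.8, 204.0]
eef_rot: [-0.073, 0.997, 0.006, -0.023]
force: [-0.8, 1.7, 7.8]
width: 27.5
```

Request:
servo_tool(
  motion=[
    {"linear": [-1.2,-4,-1.5],"twist": 0},
    {"linear": [-1.2,-4,-1.5],"twist": 0},
  ],
)

```text
clock: 22.68
tcp_pos: [604.4, -74.4, 204.2]
eef_rot: [-0.073, 0.997, 0.007, -0.02]
force: [-0.4, 2.2, 9.0]
width: 27.2
```

Request:
servo_tool(
  motion=[
    {"linear": [-0.8,-4,-1.5],"twist": 0},
    {"linear": [-0.8,-4,-1.5],"twist": 0},
  ],
)

```text
clock: 22.92
tcp_pos: [605.3, -81.0, 204.5]
eef_rot: [-0.074, 0.997, 0.007, -0.016]
force: [-0.1, 2.1, 8.8]
width: 27.6
```

Request:
servo_tool(
  motion=[
    {"linear": [-0.8,-2,-1.5],"twist": 0},
    {"linear": [-0.8,-2,-1.5],"twist": 0},
  ],
)

```text
clock: 23.18
tcp_pos: [605.7, -84.3, 204.5]
eef_rot: [-0.074, 0.997, 0.007, -0.014]
force: [-1.4, 1.2, 7.9]
width: 27.8
```

Request:
servo_tool(
  motion=[
    {"linear": [-0.6,-3,-1.5],"twist": 0},
    {"linear": [-0.6,-3,-1.5],"twist": 0},
  ],
)

```text
clock: 23.42
tcp_pos: [606.2, -89.5, 204.2]
eef_rot: [-0.074, 0.997, 0.007, -0.012]
force: [-1.3, 0.9, 7.6]
width: 27.6
```

Request:
servo_tool(
  motion=[
    {"linear": [-0.6,-3,-1.8],"twist": 0},
    {"linear": [-0.6,-3,-1.8],"twist": 0},
  ],
)

```text
clock: 23.68
tcp_pos: [606.7, -95.2, 203.1]
eef_rot: [-0.074, 0.997, 0.006, -0.009]
force: [-0.8, -0.3, 6.4]
width: 27.5
```

Request:
servo_tool(
  motion=[
    {"linear": [-0.4,-4,-1.7],"twist": 0},
    {"linear": [-0.4,-4,-1.7],"twist": 0},
  ],
)

```text
clock: 23.92
tcp_pos: [607.7, -102.4, 202.4]
eef_rot: [-0.074, 0.997, 0.007, -0.007]
force: [-1.9, 1.2, 8.8]
width: 27.8
```

Request:
servo_tool(
  motion=[
    {"linear": [-1,-4,-1.6],"twist": 0},
    {"linear": [-1,-4,-1.6],"twist": 0},
  ],
)

```text
clock: 24.18
tcp_pos: [608.2, -109.0, 202.4]
eef_rot: [-0.074, 0.997, 0.007, -0.004]
force: [-0.9, 1.7, 10.0]
width: 27.4
```

Request:
servo_tool(
  motion=[
    {"linear": [-0.6,-4,-1.6],"twist": 0},
    {"linear": [-0.6,-4,-1.6],"twist": 0},
  ],
)

```text
clock: 24.42
tcp_pos: [609.2, -115.9, 202.7]
eef_rot: [-0.074, 0.997, 0.007, -0.001]
force: [-1.7, 1.0, 9.8]
width: 27.8
```

Request:
servo_tool(
  motion=[
    {"linear": [-1.4,-4,-1.6],"twist": 0},
    {"linear": [-1.4,-4,-1.6],"twist": 0},
  ],
)

```text
clock: 24.68
tcp_pos: [609.2, -122.9, 202.8]
eef_rot: [-0.074, 0.997, 0.007, 0.002]
force: [0.1, 1.2, 8.1]
width: 27.7
```

Request:
servo_tool(
  motion=[
    {"linear": [-1,-4,-1.6],"twist": 0},
    {"linear": [-1,-4,-1.6],"twist": 0},
  ],
)

```text
clock: 24.92
tcp_pos: [609.9, -130.4, 202.6]
eef_rot: [-0.075, 0.997, 0.007, 0.006]
force: [-0.1, 1.0, 6.6]
width: 27.6
```

Request:
servo_tool(
  motion=[
    {"linear": [-0.7,-2,-2],"twist": 0},
    {"linear": [-0.7,-2,-1.9],"twist": 0},
  ],
)

```text
clock: 25.18
tcp_pos: [610.6, -134.5, 201.2]
eef_rot: [-0.074, 0.997, 0.006, 0.008]
force: [-0.6, 0.6, 6.8]
width: 27.8
```

Request:
servo_tool(
  motion=[
    {"linear": [-0.7,-3,-1.9],"twist": 0},
    {"linear": [-0.7,-3,-1.9],"twist": 0},
  ],
)

```text
clock: 25.42
tcp_pos: [611.2, -140.0, 199.9]
eef_rot: [-0.074, 0.997, 0.006, 0.01]
force: [-1.4, 1.5, 8.3]
width: 27.3
```

Request:
servo_tool(
  motion=[
    {"linear": [-0.7,-4,-1.8],"twist": 0},
    {"linear": [-0.7,-4,-1.8],"twist": 0},
  ],
)

```text
clock: 25.68
tcp_pos: [612.2, -147.2, 199.4]
eef_rot: [-0.075, 0.997, 0.006, 0.013]
force: [-0.8, 0.9, 9.6]
width: 27.4
```

Request:
servo_tool(
  motion=[
    {"linear": [-0.7,-4,-1.8],"twist": 0},
    {"linear": [-0.7,-4,-1.8],"twist": 0},
  ],
)

```text
clock: 25.92
tcp_pos: [613.1, -154.5, 199.2]
eef_rot: [-0.075, 0.997, 0.005, 0.016]
force: [-1.6, 0.8, 10.7]
width: 28.1
```

Request:
servo_tool(
  motion=[
    {"linear": [-1.3,-4,-1.7],"twist": 0},
    {"linear": [-1.3,-4,-1.7],"twist": 0},
  ],
)

```text
clock: 26.18
tcp_pos: [613.2, -162.0, 199.2]
eef_rot: [-0.075, 0.997, 0.005, 0.019]
force: [-0.3, 0.5, 9.1]
width: 27.5
```

Request:
servo_tool(
  motion=[
    {"linear": [-1,-3,-1.7],"twist": 0},
    {"linear": [-1,-2,-1.7],"twist": 0},
  ],
)

```text
clock: 26.42
tcp_pos: [613.7, -167.2, 198.8]
eef_rot: [-0.075, 0.997, 0.004, 0.022]
force: [-0.8, 0.4, 7.0]
width: 27.7
```

Request:
servo_tool(
  motion=[
    {"linear": [-0.7,-1,-1.9],"twist": 0},
    {"linear": [-0.7,-1,-1.9],"twist": 0},
  ],
)

```text
clock: 26.68
tcp_pos: [614.3, -169.8, 197.8]
eef_rot: [-0.075, 0.997, 0.003, 0.025]
force: [-2.7, 1.1, 8.9]
width: 27.7
```

Request:
servo_tool(
  motion=[
    {"linear": [-0.7,0,-1.6],"twist": 0},
    {"linear": [-0.7,0,-1.6],"twist": 0},
  ],
)

```text
clock: 26.92
tcp_pos: [614.5, -170.5, 197.4]
eef_rot: [-0.074, 0.997, 0.002, 0.027]
force: [-2.5, -0.3, 9.0]
width: 27.3
```

Request:
servo_tool(
  motion=[
    {"linear": [-0.7,0,-1.8],"twist": 0},
    {"linear": [-0.5,0.5,-1.7],"twist": 0},
  ],
)

```text
clock: 27.18
tcp_pos: [614.7, -171.0, 196.8]
eef_rot: [-0.074, 0.997, 0.0, 0.028]
force: [-3.2, -1.0, 9.9]
width: 27.2
```

Request:
servo_tool(
  motion=[
    {"linear": [0,0,10],"twist": 0},
    {"linear": [0,3,20],"twist": 0},
    {"linear": [0,3,20],"twist": 0},
  ],
)

```text
clock: 27.55
tcp_pos: [613.6, -165.3, 248.4]
eef_rot: [-0.074, 0.997, 0.001, 0.027]
force: [0.2, -0.2, -3.1]
width: 28.1
```

```bash
python3 look.py 7 wrist scene top; python3 - <<'E'
from bench import manip
from h import *
S=pickle.load(open("scene7.pkl","rb"))["image"]
a=cv2.resize(S[140:260,200:320],None,fx=5,fy=5,interpolation=cv2.INTER_CUBIC)
cv2.imwrite("pics/c7.png",cv2.convertScaleAbs(a,alpha=1.3))
E
```

```text
27.7 [ 614.40305561 -165.2768358   248.55102974] [-7.37093838e-02  9.96878340e-01  6.37398329e-05  2.82930750e-02] [-0.28684628  0.37445355 -2.3204146 ] 27.704295817215232
```

View pics/c7.png

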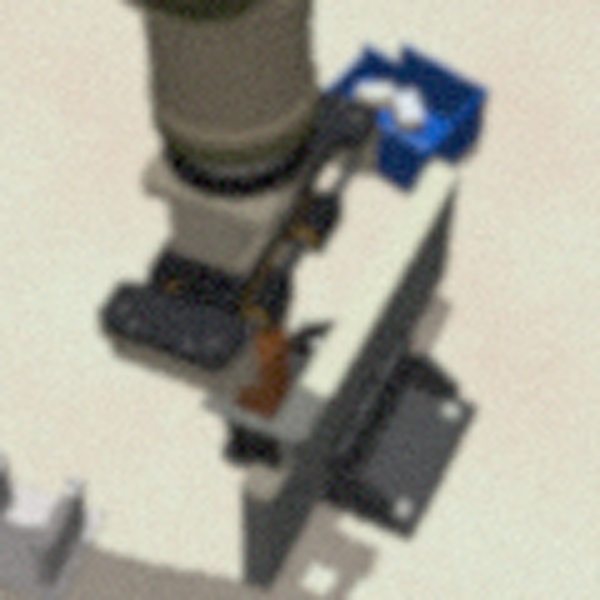

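View pics/wrist7.png

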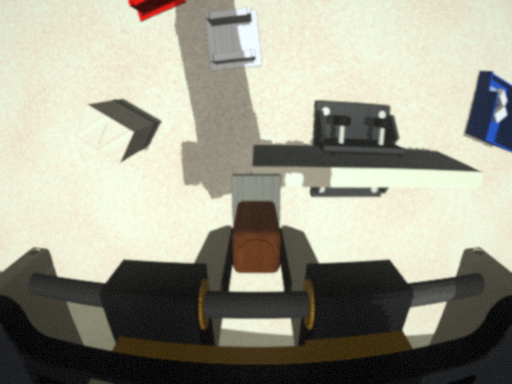

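```bash
python3 - <<'E'
from ov import *
W=pickle.load(open("wrist7.pkl","rb"));S=pickle.load(open("scene7.pkl","rb"))
overlay(W,STAND,594,-23,8.3,True,(230,500,80,210),2.9,"pics/ovw7.png",1.3)
overlay(S,STAND,594,-23,8.3,False,(235,310,170,260),6.5,"pics/ovs7.png",1.3)
E
```

```text
(no output)
```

View pics/ovw7.png

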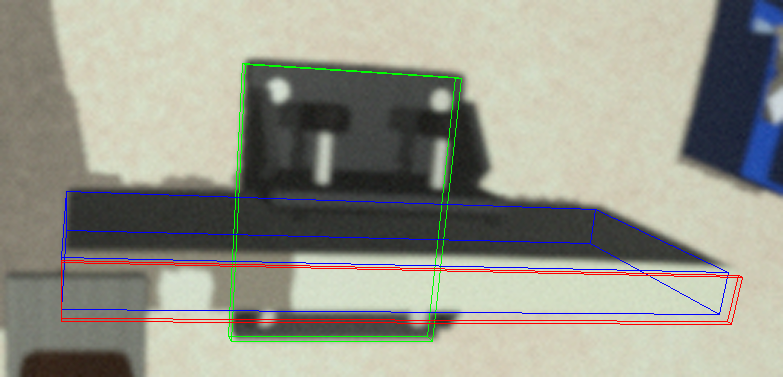

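View pics/ovs7.png

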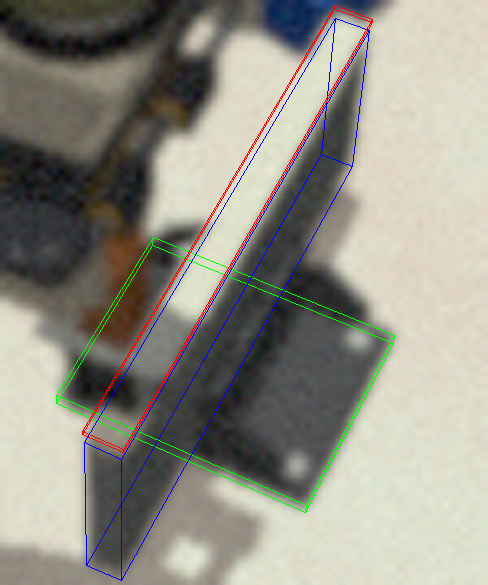

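Request:
servo_tool(
  motion=[
    {"linear": [0,0,0],"twist": -10.6},
    {"linear": [0,0,0],"twist": -10.6},
    {"linear": [0,0,0],"twist": -10.6},
    {"linear": [0,0,0],"twist": -10.6},
    {"linear": [0,0,0],"twist": -10.6},
    {"linear": [0,0,0],"twist": -10.6},
    {"linear": [0,0,0],"twist": -10.6},
    {"linear": [0,0,0],"twist": -10.6},
    {"linear": [0,0,0],"twist": -10.6},
    {"linear": [0,0,0],"twist": -10.6},
    {"linear": [0,0,0],"twist": -10.6},
    {"linear": [0,0,0],"twist": -10.6},
  ],
)

```text
clock: 29.2
tcp_pos: [609.0, -166.2, 239.9]
eef_rot: [0.869, 0.495, -0.025, 0.007]
force: [-0.3, -0.4, -2.7]
width: 27.8
```

Request:
servo_tool(
  motion=[
    {"linear": [0,0,0],"twist": -10.6},
    {"linear": [0,0,0],"twist": -10.6},
    {"linear": [0,0,0],"twist": -10.6},
    {"linear": [0,0,0],"twist": -10.6},
    {"linear": [0,0,0],"twist": -7},
    {"linear": [0,0,0],"twist": 0},
  ],
)

```text
clock: 29.95
tcp_pos: [607.1, -165.5, 235.4]
eef_rot: [0.996, 0.08, -0.029, -0.005]
force: [-0.6, -0.0, -3.5]
width: 27.8
```

Request:
servo_tool(
  motion=[
    {"linear": [8,-1,-10],"twist": -0.9},
    {"linear": [4,-1,-10],"twist": 0},
    {"linear": [0,0,-4],"twist": 0},
    {"linear": [0,0,0],"twist": 0},
  ],
)

```text
clock: 30.45
tcp_pos: [619.5, -167.2, 208.1]
eef_rot: [0.997, 0.075, -0.03, -0.006]
force: [0.8, -0.6, -2.9]
width: 27.8
```

Request:
servo_tool(
  motion=[
    {"linear": [-0.5,0,-2],"twist": 0},
    {"linear": [-0.3,0,-1.5],"twist": 0},
  ],
)

```text
clock: 30.7
tcp_pos: [618.7, -167.4, 204.7]
eef_rot: [0.997, 0.075, -0.03, -0.006]
force: [0.8, -1.0, -3.2]
width: 27.3
```

Request:
servo_tool(
  motion=[
    {"linear": [-0.3,0,-1.5],"twist": 0},
    {"linear": [-0.3,0,-1.5],"twist": 0},
  ],
)

```text
clock: 30.95
tcp_pos: [618.6, -167.6, 202.5]
eef_rot: [0.997, 0.075, -0.029, -0.005]
force: [-0.5, -0.2, 1.3]
width: 27.7
```

Request:
servo_tool(
  motion=[
    {"linear": [-0.3,0,-1.8],"twist": 0},
    {"linear": [-0.3,-1,-1.8],"twist": 0},
  ],
)

```text
clock: 31.2
tcp_pos: [618.8, -168.9, 200.1]
eef_rot: [0.997, 0.075, -0.027, -0.005]
force: [-0.1, 0.1, 5.9]
width: 27.5
```

Request:
servo_tool(
  motion=[
    {"linear": [-0.3,0,-1.7],"twist": 0},
    {"linear": [-0.3,-1,-1.7],"twist": 0},
  ],
)

```text
clock: 31.45
tcp_pos: [619.2, -170.4, 198.1]
eef_rot: [0.997, 0.075, -0.026, -0.004]
force: [-1.2, 0.2, 7.3]
width: 27.6
```

Request:
servo_tool(
  motion=[
    {"linear": [-0.5,0,-1.8],"twist": 0},
    {"linear": [-0.5,0,-1.7],"twist": 0},
  ],
)

```text
clock: 31.7
tcp_pos: [619.4, -171.4, 196.8]
eef_rot: [0.997, 0.074, -0.024, -0.004]
force: [-1.7, -0.8, 9.9]
width: 27.8
```

Request:
servo_tool(
  motion=[
    {"linear": [-0.5,0,-1.5],"twist": 0},
    {"linear": [-0.5,0,-1.4],"twist": 0},
  ],
)

```text
clock: 31.95
tcp_pos: [619.4, -172.2, 196.4]
eef_rot: [0.997, 0.074, -0.023, -0.003]
force: [-1.3, -0.5, 10.2]
width: 27.7
```

Request:
servo_tool(
  motion=[
    {"linear": [-1,5,-1],"twist": 0},
    {"linear": [-1.6,7,-1],"twist": 0},
  ],
)

```text
clock: 32.2
tcp_pos: [617.9, -162.7, 197.1]
eef_rot: [0.997, 0.073, -0.021, -0.001]
force: [-1.6, -1.7, 11.5]
width: 28.2
```

Request:
servo_tool(
  motion=[
    {"linear": [-1.8,7,-1],"twist": 0},
    {"linear": [-1.8,7,-1],"twist": 0},
  ],
)

```text
clock: 32.45
tcp_pos: [615.7, -150.6, 198.2]
eef_rot: [0.997, 0.072, -0.019, 0.001]
force: [-1.4, -1.6, 11.0]
width: 27.5
```

Request:
servo_tool(
  motion=[
    {"linear": [-1.8,7,-0.9],"twist": 0},
    {"linear": [-1.8,7,-0.9],"twist": 0},
  ],
)

```text
clock: 32.7
tcp_pos: [613.6, -138.1, 199.3]
eef_rot: [0.997, 0.072, -0.016, 0.002]
force: [-1.7, -2.3, 9.7]
width: 27.6
```

Request:
servo_tool(
  motion=[
    {"linear": [-1.6,7,-0.9],"twist": 0},
    {"linear": [-1.6,7,-0.9],"twist": 0},
  ],
)

```text
clock: 32.95
tcp_pos: [611.7, -125.6, 200.4]
eef_rot: [0.997, 0.071, -0.014, 0.003]
force: [-2.5, -1.6, 10.6]
width: 27.6
```

Request:
servo_tool(
  motion=[
    {"linear": [-1.6,7,-0.9],"twist": 0},
    {"linear": [-1.6,7,-0.9],"twist": 0},
  ],
)

```text
clock: 33.2
tcp_pos: [609.7, -113.1, 201.3]
eef_rot: [0.997, 0.071, -0.012, 0.005]
force: [-1.5, -1.0, 9.6]
width: 27.8
```

Request:
servo_tool(
  motion=[
    {"linear": [-1.6,7,-0.9],"twist": 0},
    {"linear": [-1.6,7,-0.9],"twist": 0},
  ],
)

```text
clock: 33.45
tcp_pos: [607.5, -100.1, 201.7]
eef_rot: [0.997, 0.07, -0.011, 0.006]
force: [-1.5, -1.5, 9.4]
width: 27.6
```

Request:
servo_tool(
  motion=[
    {"linear": [-1.6,7,-1],"twist": 0},
    {"linear": [-1.6,7,-1],"twist": 0},
  ],
)

```text
clock: 33.7
tcp_pos: [605.6, -87.1, 202.1]
eef_rot: [0.998, 0.07, -0.009, 0.007]
force: [-0.5, -2.1, 10.1]
width: 27.9
```

Request:
servo_tool(
  motion=[
    {"linear": [-1.6,7,-1],"twist": 0},
    {"linear": [-1.6,7,-1],"twist": 0},
  ],
)

```text
clock: 33.95
tcp_pos: [603.7, -74.2, 202.8]
eef_rot: [0.998, 0.069, -0.007, 0.008]
force: [-2.6, -1.7, 10.3]
width: 27.7
```

Request:
servo_tool(
  motion=[
    {"linear": [-1.6,7,-1],"twist": 0},
    {"linear": [-1.6,7,-1],"twist": 0},
  ],
)

```text
clock: 34.2
tcp_pos: [601.4, -60.8, 202.8]
eef_rot: [0.998, 0.069, -0.005, 0.009]
force: [-1.3, -1.2, 8.4]
width: 27.7
```

Request:
servo_tool(
  motion=[
    {"linear": [-1.6,7,-1.2],"twist": 0},
    {"linear": [-1.6,7,-1.2],"twist": 0},
  ],
)

```text
clock: 34.45
tcp_pos: [599.5, -47.3, 202.8]
eef_rot: [0.998, 0.068, -0.003, 0.009]
force: [-1.5, 0.1, 11.1]
width: 27.4
```

Request:
servo_tool(
  motion=[
    {"linear": [-1.5,7,-1.1],"twist": 0},
    {"linear": [-1.5,7,-1.1],"twist": 0},
  ],
)

```text
clock: 34.7
tcp_pos: [597.6, -33.8, 203.0]
eef_rot: [0.998, 0.068, -0.001, 0.01]
force: [-2.1, -1.7, 9.9]
width: 27.8
```

Request:
servo_tool(
  motion=[
    {"linear": [-1.5,7,-1.2],"twist": 0},
    {"linear": [-1.5,7,-1.2],"twist": 0},
  ],
)

```text
clock: 34.95
tcp_pos: [595.5, -20.1, 203.0]
eef_rot: [0.998, 0.068, 0.0, 0.01]
force: [-1.4, -0.4, 10.5]
width: 27.6
```

Request:
servo_tool(
  motion=[
    {"linear": [-1.5,7,-1.2],"twist": 0},
    {"linear": [-1.5,7,-1.2],"twist": 0},
  ],
)

```text
clock: 35.2
tcp_pos: [593.5, -6.4, 202.9]
eef_rot: [0.998, 0.067, 0.002, 0.011]
force: [-1.8, -0.9, 10.6]
width: 27.5
```

Request:
servo_tool(
  motion=[
    {"linear": [-1.5,7,-1.2],"twist": 0},
    {"linear": [-1.5,7,-1.2],"twist": 0},
  ],
)

```text
clock: 35.45
tcp_pos: [591.4, 7.5, 202.7]
eef_rot: [0.998, 0.067, 0.004, 0.011]
force: [-2.4, -0.6, 10.7]
width: 28.2
```

Request:
servo_tool(
  motion=[
    {"linear": [-1.5,7,-1.2],"twist": 0},
    {"linear": [-1.5,7,-1.2],"twist": 0},
  ],
)

```text
clock: 35.7
tcp_pos: [589.3, 21.6, 202.5]
eef_rot: [0.998, 0.067, 0.005, 0.011]
force: [-1.5, -1.3, 9.1]
width: 27.7
```

Request:
servo_tool(
  motion=[
    {"linear": [-1.5,7,-1.3],"twist": 0},
    {"linear": [-1.5,7,-1.3],"twist": 0},
  ],
)

```text
clock: 35.95
tcp_pos: [587.3, 35.7, 202.0]
eef_rot: [0.998, 0.067, 0.007, 0.011]
force: [-0.9, -0.6, 9.9]
width: 27.6
```

Request:
servo_tool(
  motion=[
    {"linear": [-1.5,7,-1.4],"twist": 0},
    {"linear": [-1.5,7,-1.4],"twist": 0},
  ],
)

```text
clock: 36.2
tcp_pos: [585.3, 50.0, 201.4]
eef_rot: [0.998, 0.066, 0.008, 0.012]
force: [-2.1, -0.8, 10.5]
width: 27.3
```

Request:
servo_tool(
  motion=[
    {"linear": [-2.2,7,-1.4],"twist": 0},
    {"linear": [-2.2,7,-1.4],"twist": 0},
  ],
)

```text
clock: 36.45
tcp_pos: [582.5, 64.6, 201.0]
eef_rot: [0.998, 0.066, 0.011, 0.011]
force: [-0.7, -0.2, 9.9]
width: 27.6
```

Request:
servo_tool(
  motion=[
    {"linear": [-2.2,7,-1.5],"twist": 0},
    {"linear": [-2,7,-1.5],"twist": 0},
  ],
)

```text
clock: 36.7
tcp_pos: [580.3, 79.3, 200.3]
eef_rot: [0.998, 0.066, 0.013, 0.011]
force: [-0.1, 0.1, 9.8]
width: 27.7
```

Request:
servo_tool(
  motion=[
    {"linear": [-1.8,7,-1.5],"twist": 0},
    {"linear": [-1.8,7,-1.5],"twist": 0},
  ],
)

```text
clock: 36.95
tcp_pos: [578.3, 94.0, 199.5]
eef_rot: [0.998, 0.066, 0.016, 0.011]
force: [-0.8, -1.0, 9.7]
width: 27.5
```

Request:
servo_tool(
  motion=[
    {"linear": [-1.8,7,-1.6],"twist": 0},
    {"linear": [-1.8,7,-1.6],"twist": 0},
  ],
)

```text
clock: 37.2
tcp_pos: [576.2, 108.8, 198.4]
eef_rot: [0.998, 0.066, 0.018, 0.01]
force: [-0.7, -0.7, 9.5]
width: 27.5
```

Request:
servo_tool(
  motion=[
    {"linear": [-1.4,6,-1.7],"twist": 0},
    {"linear": [-1.2,5,-1.7],"twist": 0},
  ],
)

```text
clock: 37.45
tcp_pos: [574.7, 120.8, 197.1]
eef_rot: [0.998, 0.066, 0.019, 0.01]
force: [-2.3, -0.6, 10.2]
width: 27.6
```

Request:
servo_tool(
  motion=[
    {"linear": [-0.8,2,-1.6],"twist": 0},
    {"linear": [-0.6,0.5,-1.6],"twist": 0},
  ],
)

```text
clock: 37.7
tcp_pos: [574.2, 124.7, 196.2]
eef_rot: [0.998, 0.066, 0.021, 0.009]
force: [-2.2, -1.1, 12.6]
width: 27.8
```

Request:
servo_tool(
  motion=[
    {"linear": [-0.6,0,-1.5],"twist": 0},
    {"linear": [-0.6,-0.5,-1.4],"twist": 0},
  ],
)

```text
clock: 37.95
tcp_pos: [574.0, 125.2, 195.8]
eef_rot: [0.997, 0.066, 0.023, 0.009]
force: [-3.0, 1.1, 12.6]
width: 27.5
```

Request:
servo_tool(
  motion=[
    {"linear": [0,0,8],"twist": 0},
    {"linear": [0,0,20],"twist": 0},
    {"linear": [0,0,25],"twist": 0},
    {"linear": [0,0,10],"twist": 0},
  ],
)

```text
clock: 38.45
tcp_pos: [571.7, 124.7, 258.3]
eef_rot: [0.998, 0.067, 0.02, 0.009]
force: [-0.5, 0.0, -3.2]
width: 27.7
```

Request:
servo_tool(
  motion=[
    {"linear": [-16,-40,0],"twist": 0.6},
    {"linear": [-16,-40,0],"twist": 0.6},
    {"linear": [-16,-40,0],"twist": 0.6},
    {"linear": [-16,-40,0],"twist": 0.6},
    {"linear": [-16,-40,0],"twist": 0.6},
    {"linear": [-12,-40,0],"twist": 0.6},
    {"linear": [-12,-40,0],"twist": 0.6},
    {"linear": [-6,-25,0],"twist": 0.6},
  ],
)

```text
clock: 39.45
tcp_pos: [454.3, -186.2, 253.6]
eef_rot: [0.994, 0.112, 0.017, 0.007]
force: [0.9, -0.8, -3.0]
width: 27.7
```

```bash
python3 look.py 8 wrist scene top; python3 - <<'E'
from ov import *
S=pickle.load(open("scene8.pkl","rb"));T=pickle.load(open("top8.pkl","rb"));S0=pickle.load(open("scene0.pkl","rb"))
f=lambda d:cv2.resize(d["image"][160:260,230:310],None,fx=5,fy=5,interpolation=cv2.INTER_CUBIC)
cv2.imwrite("pics/c8.png",cv2.convertScaleAbs(np.hstack([f(S0),f(S)]),alpha=1.2))
E
```

```text
39.6 [ 454.86378706 -185.41965452  253.6244946 ] [0.99359993 0.1113817  0.01740417 0.00709826] [-0.47736863  0.30221767 -3.50375109] 27.779167267924755
```

View pics/c8.png

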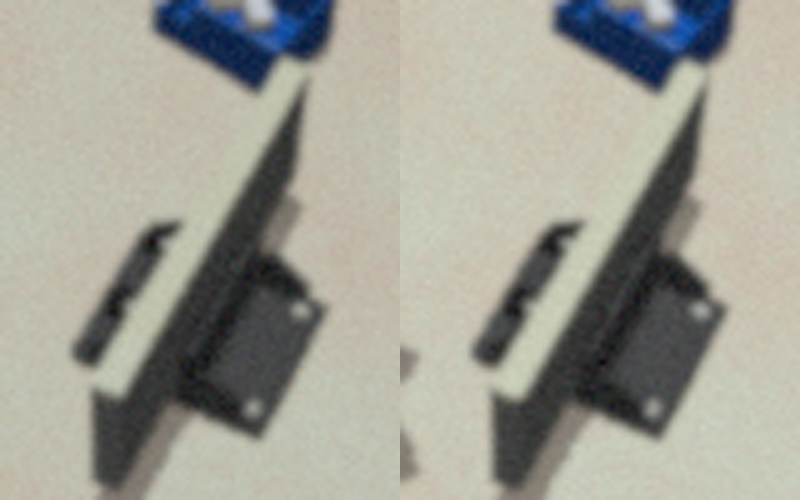

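View pics/wrist8.png

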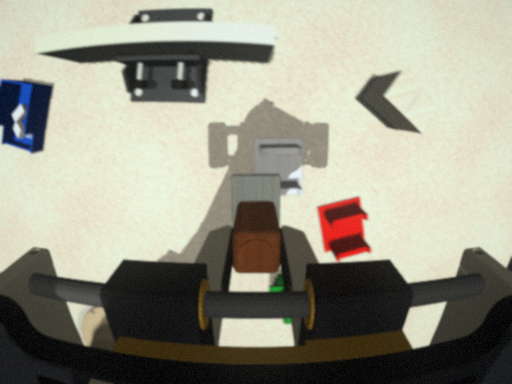

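Request:
servo_tool(
  motion=[
    {"linear": [2,-18,-10],"twist": 0.9},
    {"linear": [2,-18,-20],"twist": 0},
    {"linear": [0,-2,-30],"twist": 0},
    {"linear": [0,0,-30],"twist": 0},
    {"linear": [0,0,-12],"twist": 0},
    {"linear": [0,0,0],"twist": 0},
  ],
)

```text
clock: 40.35
tcp_pos: [461.3, -217.8, 147.9]
eef_rot: [0.992, 0.123, 0.018, 0.005]
force: [-0.4, -0.7, -2.7]
width: 27.5
```

Request:
servo_tool(
  motion=[
    {"linear": [-2.5,-5,-5],"twist": -0.4},
    {"linear": [0,0,-8],"twist": 0},
    {"linear": [0,0,0],"twist": 0},
  ],
)

```text
clock: 40.72
tcp_pos: [460.1, -223.1, 136.0]
eef_rot: [0.993, 0.12, 0.019, 0.006]
force: [0.3, 0.4, -3.4]
width: 27.8
```

```bash
python3 look.py 9 wrist scene top; python3 - <<'E'
from ov import *
S=pickle.load(open("scene9.pkl","rb"))
cv2.imwrite("pics/c9.png",cv2.convertScaleAbs(cv2.resize(S["image"][200:275,165:255],None,fx=8,fy=8,interpolation=cv2.INTER_CUBIC),alpha=1.4))
E
```

```text
40.875 [ 460.34675763 -223.23142952  136.44695309] [0.99260124 0.11966249 0.01956587 0.00639112] [-0.29952227 -0.37480162 -2.51761433] 27.55723418787264
```

View pics/c9.png

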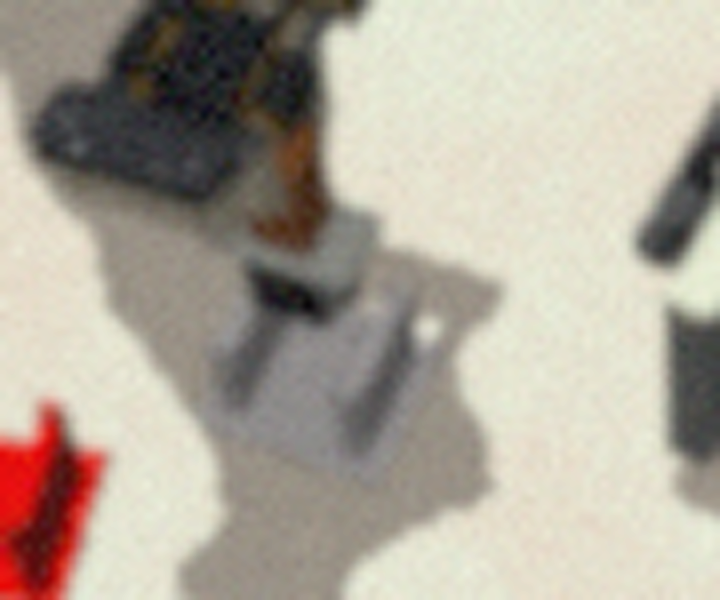

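View pics/wrist9.png

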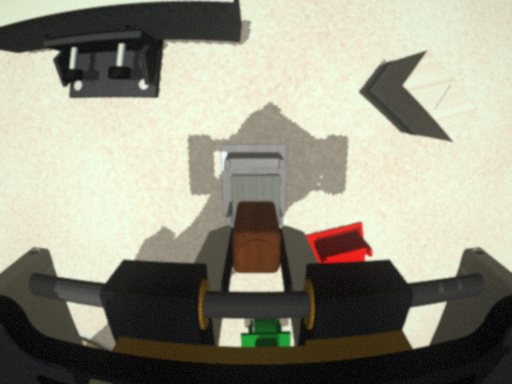

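Request:
servo_tool(
  motion=[
    {"linear": [-2.5,0,-5],"twist": 0},
    {"linear": [0,0,-8],"twist": 0},
    {"linear": [0,0,0],"twist": 0},
  ],
)

```text
clock: 41.25
tcp_pos: [457.7, -223.2, 122.9]
eef_rot: [0.993, 0.12, 0.02, 0.006]
force: [-0.8, -0.2, -3.6]
width: 27.8
```

Request:
servo_tool(
  motion=[
    {"linear": [0,0,-8],"twist": 0},
    {"linear": [0,0,-8],"twist": 0},
    {"linear": [0,0,-6],"twist": 0},
    {"linear": [0,0,0],"twist": 0},
  ],
)

```text
clock: 41.75
tcp_pos: [457.7, -223.1, 98.9]
eef_rot: [0.993, 0.12, 0.02, 0.006]
force: [0.3, -0.0, -3.4]
width: 27.9
```

Request:
servo_tool(
  motion=[
    {"linear": [0,0,-8],"twist": 0},
    {"linear": [0,0,-8],"twist": 0},
    {"linear": [0,0,-3],"twist": 0},
    {"linear": [0,0,0],"twist": 0},
  ],
)

```text
clock: 42.25
tcp_pos: [457.9, -223.2, 78.5]
eef_rot: [0.993, 0.12, 0.02, 0.006]
force: [-0.3, 0.1, -3.7]
width: 27.7
```

Request:
servo_tool(
  motion=[
    {"linear": [0,0,-4],"twist": 0},
    {"linear": [0,0,-2],"twist": 0},
    {"linear": [0,0,0],"twist": 0},
  ],
)

```text
clock: 42.62
tcp_pos: [458.1, -223.3, 72.4]
eef_rot: [0.993, 0.12, 0.02, 0.007]
force: [-0.4, 0.4, -2.1]
width: 27.2
```

Request:
servo_tool(
  motion=[
    {"linear": [0,0,-2],"twist": 0},
    {"linear": [0,0,-1.5],"twist": 0},
  ],
)

```text
clock: 42.88
tcp_pos: [458.3, -223.3, 69.0]
eef_rot: [0.993, 0.12, 0.02, 0.007]
force: [0.2, -0.2, -2.5]
width: 27.7
```

Request:
servo_tool(
  motion=[
    {"linear": [0,0,-1],"twist": 0},
  ],
)

```text
clock: 43.0
tcp_pos: [458.3, -223.4, 67.9]
eef_rot: [0.993, 0.12, 0.02, 0.007]
force: [-0.1, 0.3, -3.7]
width: 27.6
```

Request:
servo_tool(
  motion=[
    {"linear": [0,0,-1],"twist": 0},
  ],
)

```text
clock: 43.12
tcp_pos: [458.7, -223.4, 67.0]
eef_rot: [0.993, 0.12, 0.02, 0.007]
force: [0.8, 0.2, 6.0]
width: 27.4
```

Request:
servo_tool(
  motion=[
    {"linear": [-0.3,0,-0.6],"twist": 0},
    {"linear": [0,0,-0.4],"twist": 0},
    {"linear": [0,0,0],"twist": 0},
  ],
  newtons=4,
)

```text
clock: 43.5
tcp_pos: [459.6, -223.4, 66.5]
eef_rot: [0.993, 0.12, 0.022, 0.007]
force: [-0.0, 0.5, -0.5]
width: 27.8
```

Request:
servo_tool(
  motion=[
    {"linear": [0,0,0],"twist": 0},
    {"linear": [0,0,0],"twist": 0},
    {"linear": [0,0,0],"twist": 0},
    {"linear": [0,0,0],"twist": 0},
    {"linear": [0,0,0],"twist": 0},
    {"linear": [0,0,0],"twist": 0},
    {"linear": [0,0,0],"twist": 0},
  ],
  fingers=-1,
)

```text
clock: 44.38
tcp_pos: [458.9, -223.7, 66.4]
eef_rot: [0.993, 0.12, 0.021, 0.007]
force: [0.6, -0.6, 1.0]
width: 91.4
```

Request:
servo_tool(
  motion=[
    {"linear": [0,0,10],"twist": 0},
    {"linear": [0,0,25],"twist": 0},
    {"linear": [0,0,40],"twist": 0},
    {"linear": [0,0,45],"twist": 0},
    {"linear": [-5,-20,40],"twist": 0},
    {"linear": [-5,-30,20],"twist": 0},
    {"linear": [-5,-30,0],"twist": 0},
    {"linear": [0,0,0],"twist": 0},
  ],
)

```text
clock: 45.38
tcp_pos: [442.2, -305.0, 258.1]
eef_rot: [0.992, 0.12, 0.022, 0.008]
force: [-0.3, 0.6, -0.9]
width: 93.1
```

```bash
python3 look.py 10 wrist scene top; python3 - <<'E'
from ov import *
S=pickle.load(open("scene10.pkl","rb"));T=pickle.load(open("top10.pkl","rb"));W=pickle.load(open("wrist10.pkl","rb"))
c=lambda d,u0,u1,v0,v1,s:cv2.resize(d["image"][v0:v1,u0:u1],None,fx=s,fy=s,interpolation=cv2.INTER_CUBIC)
cv2.imwrite("pics/c10.png",cv2.convertScaleAbs(np.hstack([c(S,170,240,210,270,5.7)[:340,:390],c(T,300,380,180,240,5.7)[:340,:400]]),alpha=1.5))
E
```

```text
45.525 [ 442.94790127 -302.08057405  257.24570127] [0.99220733 0.12240615 0.0220961  0.00728784] [ 0.57264072 -0.40360539 -0.15946017] 92.8837549091354
```

View pics/c10.png

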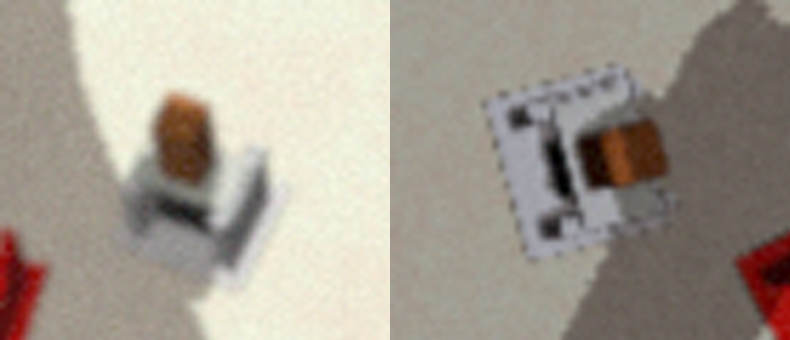

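View pics/wrist10.png

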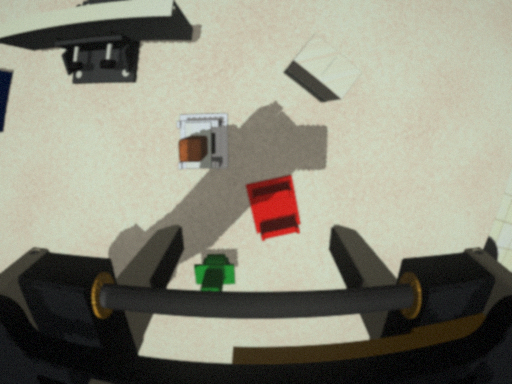

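View pics/scene10.png

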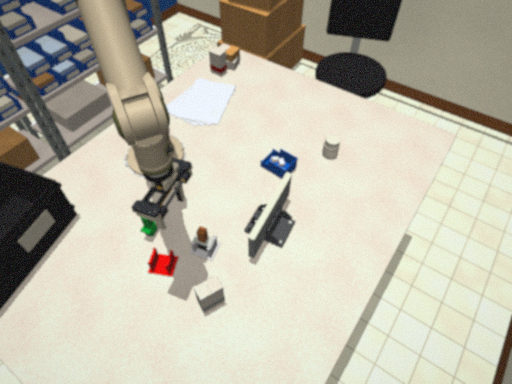

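```bash
python3 - <<'E'
from ov import *
a=pickle.load(open("scene0.pkl","rb"));b=pickle.load(open("scene10.pkl","rb"))
c,s=np.cos(np.radians(8.3)),np.sin(np.radians(8.3))
def prof(d,sy,zs):
    out=[]
    for z in zs:
        acc=[]
        for ds in (-4,-2,0,2,4):
            X=(593.5+c*11-s*(sy+ds),-23+s*11+c*(sy+ds),z); u,v=proj(d,X)
            acc.append(cv2.getRectSubPix(d["image"].astype(np.float32),(1,1),(float(u),float(v)))[0,0].mean())
        out.append(np.mean(acc))
    return np.array(out)
zs=np.arange(120,175,.5)
for sy in (-145,-111,-74,-37,0,37,74,111,142):
    r=[]
    for d in (a,b):
        p=prof(d,sy,zs); lo,hi=p[:30].min(),p[50:80].max(); t=(lo+hi)/2
        i=np.where((p[:-1]<t)&(p[1:]>=t))[0][0]; r.append(zs[i]+.5*(t-p[i])/(p[i+1]-p[i]))
    print(sy,np.round(r,1),round(r[0]-r[1],1))
E
```

```text
-145 [144.7 142.2] 2.5
-111 [141.6 138. ] 3.5
-74 [142. 138.] 4.1
-37 [141.1 139.6] 1.5
0 [140.9 139.4] 1.5
37 [142.3 138.2] 4.1
74 [142.1 138.1] 4.0
111 [140.4 140.3] 0.1
142 [138.3 134.6] 3.6
```

```bash
python3 -c "
from bench import manip
print(manip.sign_off())"
```

```text
the job is handed in; nothing more can be done
None
```

The trim is rolled down along its whole length, the roller is hanging back in its aluminium rest, and the job is handed in at about 45.5 s.

**What I did:** I rolled from the middle to the left end, back to the middle, and out to the right end. A final continuous pass then ran from the right end to the left. I paused pressing at each end.

**Pressure:** Most of the rolling was at about 11–14.5 N, read from the wrist force with the roller's weight taken off. It was as low as about 9–10 N in places on the first pass, so those stretches were rolled again later. It briefly reached about 15–16 N early in the first pass and at the left end. The highest reading was about 16 N, well under 25 N.

**Checks that agreed:**
- On the last pass, the wheel's height under load was symmetric about the middle and fell smoothly towards the ends. This matches a seated trim on a panel that tips.
- The middle ended about 3.5 mm lower than at first contact.
- The last pictures show the roller upright in the rest and the other things where they were.

**Checks that were weak or disagreed:**
- My comparison of the trim's edge between the first and last scene pictures was noisy. It showed drops of 1.5–4 mm at most points but only 0.1 mm at y = +111 mm. I judged it too coarse at this resolution and relied on force and height, so flushness there is not confirmed by picture.
- The tool slowly tilted up to about 4° under load. To offset this, I lifted off and turned the tool half a turn twice.
- The wheel ran up to about 4 mm off the trim's centre line, most of all at the right end on the first pass. The last pass corrected that end.

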